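Bridge the relief for a depth check

ROBOT

A 7-joint arm with a two-finger parallel gripper is mounted at the origin on the work surface. World frame = base frame: x ahead of the robot, y to its left, z up, the work surface at z = 0. Lengths are in m, angles in rad, forces in N, time in s.
With the tool pointing down it reaches from about 0.4 to 0.9 m from the base axis. Payload 5.5 kg.
Tool frame: the origin (TCP) lies on the centre line of the jaws, within the pads' length; the fingertips stand 11 mm ahead of it and the grasp point (between the pads) lies 8 mm behind it; x points along the fingers, y is the direction in which the jaws open and shut, and the axes are right-handed (so a half turn about x gives the same grasp; the last joint's range is limited). The gripper opens to 85 mm and grips with 20 to 120 N. Pads are 22 mm wide; open, the fingers measure 114 mm over their backs; the gripper's body (76 mm by 85 mm) begins 54 mm behind the grasp point. The pads swing forward as they close: fully open they stand 13 mm farther back than shut.
Start: joints at [-0.992, 0.501, -0.427, 1.55, 0.221, 1.138, -0.21], TCP at [0.202, 0.618, 0.242] pointing down, gripper open.
Joint ranges: [-2.88, 2.88], [-0.31, 2.03], [-1.54, 1.56], [0.2, 2.42], [-1.41, 4.55], [0.19, 2.02], [-2.57, 2.57]. Speed limits (rad/s): [2.57, 2.57, 3.14, 3.14, 3.14, 3.14, 3.14].

INTERFACE

Orientations are given as a unit quaternion [x, y, z, w].
In Python, from station import manip gives the robot as it stands.
- The arm moves only by the tool move_arm, never from a script. Its argument "moves" is a list of rows, each an object with "dp": the shift along the tool's x, y, z in mm, a list of three; "turn": the turn, a rotation vector about the tool's x, y, z in degrees, a list of three; "fingers": the gripper's target within -1 to 1 (shut at 1, half-way at 0, fully open at -1). In form: [{"dp": [tx, ty, tz], "turn": [wx, wy, wz], "fingers": fingers}, ...]. A call has 1 to 20 rows; each row shifts and turns the pose as measured when the row begins, along the tool's axes as they then stand; what a row does not reach is not made up. A row lasts 1/8 s, in which the tool goes at most 62.5 mm and 10.7 degrees, less where a joint would pass 70% of its speed; a pose out of reach is approached as far as the arm can. A call with a gripper value outside its range is refused whole. The fingers move at their own pace and stop on an object; "grip_force" is the grip in N (left out, the last holds). Time passes only in rows, so rows that do not move let the fingers close. It gives the time, the measured TCP pose, the force and the opening at its end, in the units of the state.
- manip.sense(): the state, without advancing time (a new reading comes with each control period).
- manip.camera(name): name is "scene" or "side" or "wrist"; returns a dict with "pixels" (480x640x3 uint8, blue, green, red), "fov_y" (degrees; the focal length in pixels is half the picture's height over the tangent of half this angle, whatever the lens; pixels are square), "cx", "cy" (the principal point, pixels), "R" (3x3) and "t" (3): a world point X has camera coordinates R X + t. Camera axes: x right, y down, z forward; pixel columns grow to the right and rows downward; lengths in m; the calibration is good to about 2 mm. A picture is of the moment at which its call begins. There is no depth.
- manip.finish_job(): hands the job in, once; it reports no verdict.
The state is a dict: "time": time; "joint_pos": joint angles; "joint_velocities": joint speeds; "tau": joint torques, N m; "tool_pos": TCP position; "eef_rot": TCP orientation; "wrist_force": force on the tool from outside, world axes, zero at the start; "ft_torque": the same for the moment, N m; "finger_gap": finger opening in m.
Only numpy, scipy, OpenCV 4.12 (cv2) and the standard library are available. Lean on these libraries where they do the work, as an engineer would, in place of code of your own. Each camera call takes 0.05 s, during which the arm holds its last target.

TASK

Set up the depth check of the carved stone panel: stand the dark slate bearer on the middle of the blue pad and the cream limestone bearer on the middle of the orange pad, at the two ends of the panel. Take the straightedge out of its rack (lift its end over the lip, then draw it out endwise), lay it flat across both bearers, slot up, parallel to the panel's long side and centred over the panel, and then stand the red depth gauge upright on its middle, with the gauge's steel foot lengthwise along the straightedge. Leave the white plaster figurine where it stands.

Things in the scene. Friction and masses are not known exactly. Their poses are not given: they have to be found in the camera images.
- bearer_slate: Loose near-black slate bearer, 0.2 to 0.4 kg: a square foot 60 x 60 x 10 mm and above it a square column 44 x 44 mm, 55 mm high in all, with a 20 mm cork disc let into its top. Origin at the centre of its underside, z up, x and y square to its sides.
- bearer_lime: Loose cream limestone bearer, of the same shape, size and axes as the slate one (foot 60 x 60 x 10 mm, column 44 x 44 mm, 55 mm high in all, cork disc). Origin at the centre of its underside.
- straightedge: Loose flat aluminium bar 320 x 30 x 8 mm, about 0.2 kg, with a black slot 50 x 8 mm and graduations on its upper face. Origin at the centre of its underside, below the slot and its centre of mass; x along its length, y across, z up through the slotted face. At the start it lies in the rack, its +x end under the hood.
- gauge: Loose depth gauge, about 0.25 kg: a steel foot 80 x 40 x 12 mm, on it a red body 40 (along x) x 36 (along y) mm up to a height of 56 mm, and on top a black-rimmed white dial of 35 mm diameter; 65 mm high in all. Origin at the centre of its underside, x along the 80 mm of the foot, z up.
- rack: Fixed; origin on the bench under the bar's middle, x along the bar. The bar rests on a rail 20 mm wide, top at z 24 mm; fingers fit down beside it. Blue hood at x +50..+170 mm, ceiling z 46, roof z 52, 40 wide inside, far end closed. Blue lip at x -168..-178, top z 42. The bar comes out only with its -x end tipped up (0.06-0.09 rad) over the lip, then drawn along itself to -x by 115 mm or more.
- panel: Fixed grey carved stone panel with a rosette and a raised border, 110 (x) x 150 (y) x at most 32 mm high. Origin on the bench under its centre; y along its long side, z up.
- pad_blue: Fixed blue rubber pad, 76 x 76 x 3 mm, beside one short end of the panel, its centre 120 mm from the panel's centre on the panel's long (y) axis, on either side. Origin at the centre of its underside.
- pad_orange: Fixed orange rubber pad, 76 x 76 x 3 mm, at the other short end of the panel, its centre 120 mm from the panel's centre. Origin at the centre of its underside.
- maquette: Loose white plaster figurine behind the panel (on the side away from the robot), round, 48 mm in diameter at the foot and 88 mm high. To be left alone. Origin at the centre of its underside.
There are look-alikes about, which are no part of the job. Leave any purple or yellow look-alike of the gauge alone.

How it is judged:
By the outcome, as a careful person would: the job done as asked, in the order asked, and still so for the second after the job is handed in, with the robot touching nothing.
It also fails if it takes over 112 s, if anything falls off the work surface, if the arm or the gripper's body presses on something with over 40 N, if the wrist force passes 120 N, or if a joint passes its speed limit or range.

## Working session

There is one attempt and no reset: what is moved stays moved. The work goes in short steps, Python scripts to look and compute and a tool call to move; the robot and the scene stay as the last step left them, time stands still between calls to the robot, and variables do not carry over. Pictures are saved under pics/ and viewed, and the job is handed in when it is done.

Besides the shell and the picture viewer there is one more tool, called after "Request:" as name(argument=value, ...), one argument or row to a line, values as JSON. move_arm: Moves the arm, as the interface text tells. Its arguments: {"type":"object","properties":{"moves":{"type":"array","items":{"type":"object","properties":{"dp":{"type":"array","items":{"type":"number"}},"turn":{"type":"array","items":{"type":"number"}},"fingers":{"type":"number"}}}},"grip_force":{"type":"number"}},"required":["moves"]}

```bash
ls; mkdir -p pics; cat > h.py <<'E'
import numpy as np, cv2
from station import manip
from scipy.spatial.transform import Rotation as Ro
def cam(n,save=None):
    c=manip.camera(n)
    if save: cv2.imwrite('pics/'+save+'.png',np.asarray(c['pixels']))
    return c
def K(c):
    f=240/np.tan(np.radians(c['fov_y'])/2); return f,c['cx'],c['cy']
def ray(c,u,v,z):
    f,cx,cy=K(c);R=np.array(c['R']);t=np.array(c['t'])
    o=-R.T@t; d=R.T@np.array([(u-cx)/f,(v-cy)/f,1]); return o+d*(z-o[2])/d[2]
def proj(c,X):
    f,cx,cy=K(c);p=np.array(c['R'])@np.array(X)+np.array(c['t']); return np.array([cx+f*p[0]/p[2],cy+f*p[1]/p[2]])
E
python3 - <<'E'
from h import *
import pickle
s=manip.sense();print(s)
d={}
for n in ['scene','side','wrist']:
    c=cam(n,n+'0');d[n]=c;print(n,{k:v for k,v in c.items() if k!='pixels'})
pickle.dump(d,open('d0.pkl','wb'))
E
```

```text
pics
{'time': 0.0, 'joint_pos': array([-0.99180597,  0.50185816, -0.42676543,  1.55145253,  0.22080792,
        1.13829297, -0.21028418]), 'joint_velocities': array([-1.87829686e-03, -1.72596156e-03, -5.31839567e-04, -2.31017711e-05,
        7.71444612e-04,  1.64695462e-03,  4.79002447e-04]), 'tau': array([-1.43324419e-04, -5.69514871e+01, -5.81673682e+00, -2.80956852e+01,
        1.04277476e-02,  1.18900745e-02, -7.99849829e-06]), 'tool_pos': array([0.2017199 , 0.61719989, 0.24124953]), 'eef_rot': array([ 0.11048767,  0.69843968, -0.1118468 ,  0.69818678]), 'wrist_force': array([-0.8965705 , -0.39480776, -0.44324388]), 'ft_torque': array([-0.0262259 , -0.00272254, -0.08359574]), 'finger_gap': 0.08526997843588303}
scene {'fov_y': 57.32267717129266, 'cx': 322.8414642657256, 'cy': 238.47903235984433, 'R': array([[ 0.48862226,  0.87239396, -0.01330663],
       [ 0.73078125, -0.41754275, -0.54001557],
       [-0.4766624 ,  0.25413939, -0.84154983]]), 't': array([-0.23579155, -0.43227267,  1.15749026])}
side {'fov_y': 52.05317623192375, 'cx': 319.8024666390972, 'cy': 230.61660673348095, 'R': array([[ 0.90138602, -0.43295224,  0.00745692],
       [-0.26187512, -0.55876459, -0.78689488],
       [ 0.34485457,  0.70734326, -0.617042  ]]), 't': array([-0.55239125,  0.14881279,  0.9967788 ])}
wrist {'fov_y': 71.75482496240214, 'cx': 320.45742542855425, 'cy': 242.63839109772348, 'R': array([[ 0.3108326 ,  0.95046367, -0.00138214],
       [ 0.91169916, -0.29774364,  0.28311369],
       [ 0.26867776, -0.08926106, -0.95908536]]), 't': array([-0.64945268, -0.03638089,  0.37944138])}
```

View pics/scene0.png

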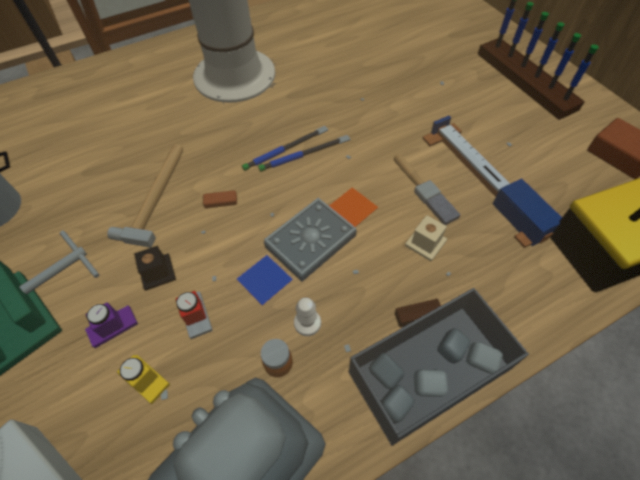

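View pics/side0.png

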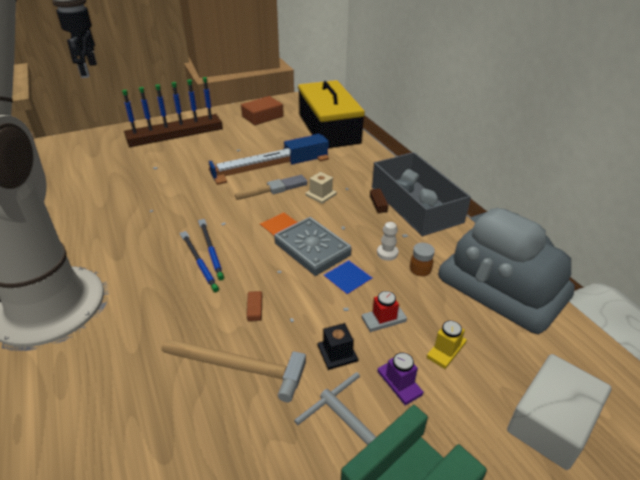

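View pics/wrist0.png

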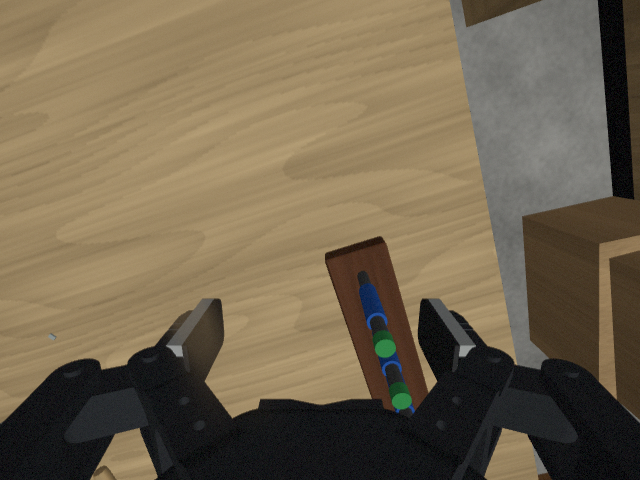

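The scene view shows the slate bearer at (155,268), the lime bearer at (428,237), the red gauge at (190,310), the purple and yellow look-alikes at (108,322) and (140,375), and the rack with the bar from (445,125) to the hood at (528,210). The red gauge is the one described. I'll enlarge these to confirm and measure them.

```bash
python3 - <<'E'
import pickle,cv2
d=pickle.load(open('d0.pkl','rb'))
def crop(n,x0,y0,w,h,s,name):
    im=d[n]['pixels'][y0:y0+h,x0:x0+w]
    im=cv2.resize(im,None,fx=s,fy=s,interpolation=cv2.INTER_CUBIC)
    for k in range(0,w,20): cv2.putText(im,str(x0+k),(int(k*s),10),0,.35,(0,255,255),1);cv2.line(im,(int(k*s),12),(int(k*s),18),(0,255,255),1)
    for k in range(0,h,20): cv2.putText(im,str(y0+k),(0,int(k*s)+4),0,.35,(0,255,0),1)
    cv2.imwrite('pics/'+name+'.png',im)
crop('scene',75,230,160,120,5,'c1')
crop('scene',220,180,160,120,5,'c2')
crop('scene',400,110,170,150,4,'c3')
crop('side',300,250,160,120,5,'c4')
E
```

```text
(no output)
```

View pics/c1.png

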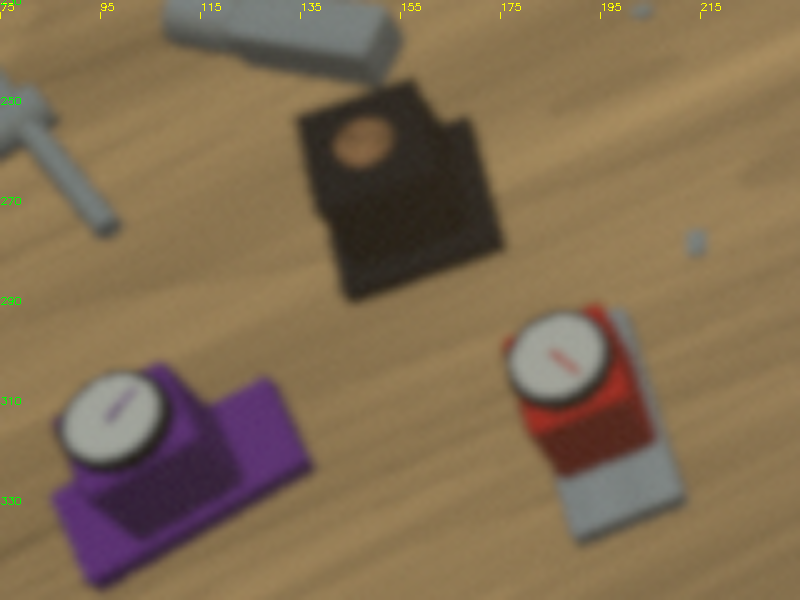

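View pics/c2.png

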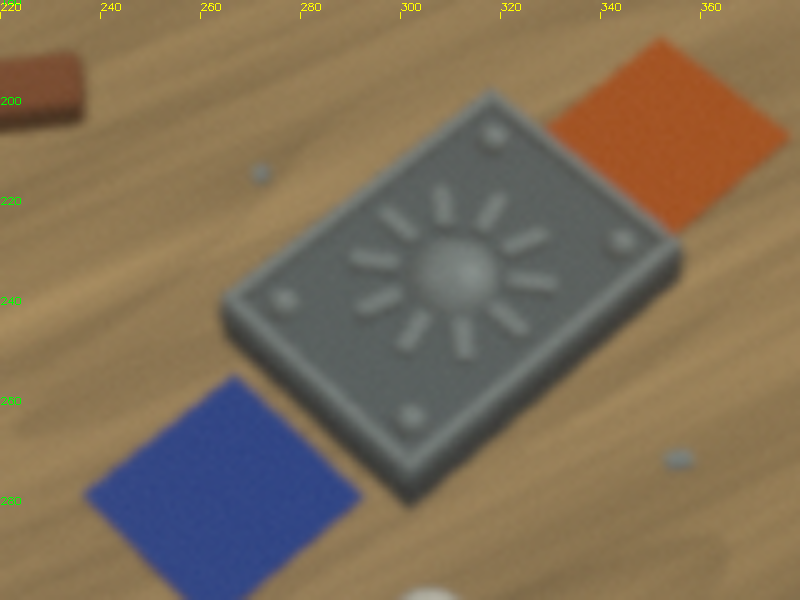

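View pics/c3.png

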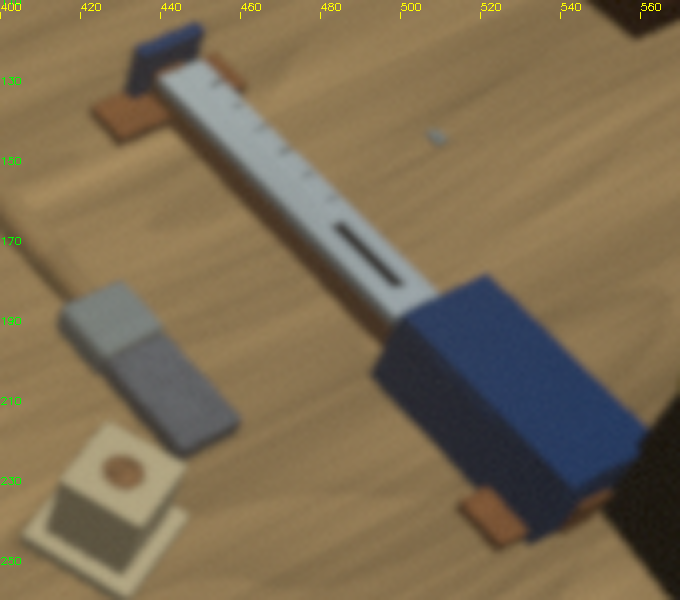

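View pics/c4.png

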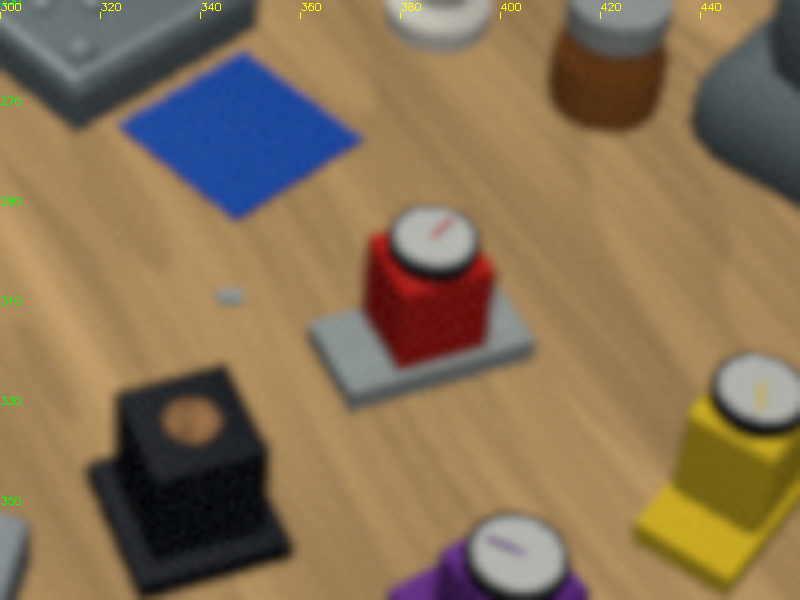

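```bash
cat > fit.py <<'E'
from h import *
import pickle
from scipy.optimize import least_squares
def fit(d,obs,x0,fs=1.5):
    # obs: list of (cam, (X,Y,Z), (u,v))
    def r(p):
        c,s=np.cos(p[2]),np.sin(p[2]); o=[]
        for n,X,uv in obs:
            W=[p[0]+c*X[0]-s*X[1],p[1]+s*X[0]+c*X[1],X[2]]
            o+=list(proj(d[n],W)-np.array(uv))
        return np.array(o)
    best=None
    for a in x0[2] if hasattr(x0[2],'__len__') else [x0[2]]:
        q=least_squares(r,[x0[0],x0[1],a],loss='soft_l1',f_scale=fs)
        if best is None or q.cost<best.cost: best=q
    return best.x, r(best.x).reshape(-1,2)
E
python3 - <<'E'
from fit import *
d=pickle.load(open('d0.pkl','rb'))
S=d['scene']
for n,u,v,z in [('slate cork',147.6,258.2,.055),('gauge dial',186.4,301.6,.065),('lime cork',431,227.75,.055),('blue a',267,255.4,.003),('blue b',292.4,278.8,.003),('blue c',237,278.8,.003),('or',352,188,.003),('or',378,207,.003),('p',318,199,.032),('p',356,227.6,.032),('p',302,273,.032),('p',265.6,239.4,.032),('slot',484,166.25,.032),('slot',500.5,180.75,.032),('end',439.25,130.5,.032),('end',451.25,125,.032),('gf',200.6,292.4,.012),('gf',212,330,.006),('gf',190.6,338.4,.006),('sf',168.4,254,.01),('sf',175.8,279.6,.005),('sf',145.4,289.6,.005),('lf',405.75,244.25,.01),('lf',432,259.25,.005),('lf',447,239,.01),('hood',500,189.5,.052),('hood',521.75,178.75,.052),('hood',562,219.25,.052),('hood',543,232.5,.052),('maq',308,325,0)]:
    print(n,ray(S,u,v,z).round(4))
D=d['side']
print('side')
for n,u,v,z in [('slate cork',300+190/5,250+420/5,.055),('dial',300+434/5,250+238/5,.065),('blue',300+242/5,250+52/5,.003),('blue',300+120/5,250+125/5,.003),('blue',300+362/5,250+140/5,.003),('blue',300+236/5,250+218/5,.003),('gf',300+310/5,250+332/5,.012),('gf',300+352/5,250+405/5,.006),('gf',300+532/5,250+347/5,.006)]:
    print(n,ray(D,u,v,z).round(4))
E
```

```text
slate cork [ 0.4761 -0.3584  0.055 ]
gauge dial [ 0.5981 -0.3255  0.065 ]
lime cork [0.6758 0.1244 0.055 ]
blue a [ 0.547  -0.1605  0.003 ]
blue b [ 0.617  -0.1408  0.003 ]
blue c [ 0.5653 -0.2316  0.003 ]
or [0.4856 0.07   0.003 ]
or [0.5559 0.0905 0.003 ]
p [ 0.4954 -0.018   0.032 ]
p [0.5933 0.0121 0.032 ]
p [ 0.6295 -0.1253  0.032 ]
p [ 0.5308 -0.1519  0.032 ]
slot [0.594  0.3299 0.032 ]
slot [0.6418 0.333  0.032 ]
end [0.461  0.3136 0.032 ]
end [0.4605 0.3479 0.032 ]
gf [ 0.5632 -0.3011  0.012 ]
gf [ 0.6384 -0.3098  0.006 ]
gf [ 0.6344 -0.3479  0.006 ]
sf [ 0.4536 -0.3263  0.01  ]
sf [ 0.5109 -0.3326  0.005 ]
sf [ 0.5029 -0.3888  0.005 ]
lf [0.6625 0.0844 0.01  ]
lf [0.713  0.1108 0.005 ]
lf [0.6925 0.1613 0.01  ]
hood [0.6682 0.2998 0.052 ]
hood [0.6687 0.3564 0.052 ]
hood [0.7814 0.3521 0.052 ]
hood [0.7859 0.2995 0.052 ]
maq [ 0.7111 -0.1581  0.    ]
side
slate cork [ 0.4746 -0.3614  0.055 ]
dial [ 0.5941 -0.33    0.065 ]
blue [ 0.6142 -0.1455  0.003 ]
blue [ 0.5437 -0.1649  0.003 ]
blue [ 0.634  -0.2178  0.003 ]
blue [ 0.5627 -0.236   0.003 ]
gf [ 0.555  -0.3108  0.012 ]
gf [ 0.5542 -0.3454  0.006 ]
gf [ 0.6329 -0.3503  0.006 ]
```

```bash
cat >> h.py <<'E'
def go(target=None,yaw=None,pitch=0.0,s=None):
    """print dp (tool axes,mm) to reach target TCP, and turn to make tool x down, tool y at world yaw (deg, mod 180)"""
    s=s or manip.sense(); R=Ro.from_quat(s['eef_rot']).as_matrix(); p=np.array(s['tool_pos'])
    print('t',round(s['time'],2),'tcp',p.round(4),'xax',R[:,0].round(3),'yax',R[:,1].round(3),'yaw_y',np.degrees(np.arctan2(R[1,1],R[0,1])).round(2),'gap',round(s['finger_gap'],4),'F',np.round(s['wrist_force'],1),'j7',round(s['joint_pos'][6],2),'j',np.round(s['joint_pos'],2))
    if target is not None:
        print('dp',(R.T@(np.array(target)-p)*1000).round(1))
    if yaw is not None:
        for k in (0,180):
            a=np.radians(yaw+k); y=np.array([np.cos(a),np.sin(a),0]); x=np.array([0,0,-1.]); 
            T=np.stack([x,y,np.cross(x,y)],1)
            print('turn',np.degrees(Ro.from_matrix(R.T@T).as_rotvec()).round(2))
E
python3 - <<'E'
from h import *
go([.45,.2,.24],-7)
E
```

```text
t 0.15 tcp [0.2017 0.6174 0.2415] xax [-0.001 -0.001 -1.   ] yax [ 0.311  0.951 -0.001] yaw_y 71.91 gap 0.0858 F [ 0.1 -0.   0.2] j7 -0.21 j [-0.99  0.5  -0.43  1.55  0.22  1.14 -0.21]
dp [   2.  -319.6  365.6]
turn [7.891e+01 6.000e-02 7.000e-02]
turn [-1.0109e+02 -8.0000e-02  6.0000e-02]
```

Request:
move_arm(
  moves=[
    {"dp": [0,-40,45],"turn": [0,0,0],"fingers": -1},
    {"dp": [0,-40,45],"turn": [0,0,0],"fingers": -1},
    {"dp": [0,-40,45],"turn": [0,0,0],"fingers": -1},
    {"dp": [0,-40,45],"turn": [0,0,0],"fingers": -1},
    {"dp": [0,-40,45],"turn": [0,0,0],"fingers": -1},
    {"dp": [0,-40,45],"turn": [0,0,0],"fingers": -1},
    {"dp": [0,-40,45],"turn": [0,0,0],"fingers": -1},
    {"dp": [0,-40,45],"turn": [0,0,0],"fingers": -1},
  ],
)

```text
time: 1.15
tool_pos: [0.4481, 0.1937, 0.2388]
eef_rot: [0.107, 0.7, -0.108, 0.698]
wrist_force: [1.2, 1.0, -0.6]
finger_gap: 0.0857
```

```bash
python3 - <<'E'
from h import *
go([.475,-.33,.26],-7)
E
```

```text
t 1.15 tcp [0.4481 0.1937 0.2388] xax [-0.003  0.    -1.   ] yax [ 0.3    0.954 -0.001] yaw_y 72.52 gap 0.0857 F [ 1.2  1.  -0.6] j7 0.75 j [-0.25  0.2  -0.24  1.95  0.05  1.    0.75]
dp [ -21.3 -491.5  182.9]
turn [79.52 -0.12  0.17]
turn [-100.48   -0.18   -0.12]
```

Request:
move_arm(
  moves=[
    {"dp": [-2,-49,18],"turn": [0,0,0],"fingers": -1},
    {"dp": [-2,-49,18],"turn": [0,0,0],"fingers": -1},
    {"dp": [-2,-49,18],"turn": [0,0,0],"fingers": -1},
    {"dp": [-2,-49,18],"turn": [0,0,0],"fingers": -1},
    {"dp": [-2,-49,18],"turn": [0,0,0],"fingers": -1},
    {"dp": [-2,-49,18],"turn": [0,0,0],"fingers": -1},
    {"dp": [-2,-49,18],"turn": [0,0,0],"fingers": -1},
    {"dp": [-2,-49,18],"turn": [0,0,0],"fingers": -1},
    {"dp": [-2,-49,18],"turn": [0,0,0],"fingers": -1},
    {"dp": [0,0,0],"turn": [10,0,0],"fingers": -1},
    {"dp": [0,0,0],"turn": [10,0,0],"fingers": -1},
    {"dp": [0,0,0],"turn": [10,0,0],"fingers": -1},
    {"dp": [0,0,0],"turn": [10,0,0],"fingers": -1},
    {"dp": [0,0,0],"turn": [10,0,0],"fingers": -1},
    {"dp": [0,0,0],"turn": [10,0,0],"fingers": -1},
    {"dp": [0,0,0],"turn": [10,0,0],"fingers": -1},
    {"dp": [0,0,0],"turn": [9.5,0,0],"fingers": -1},
  ],
)

```text
time: 3.28
tool_pos: [0.4658, -0.2973, 0.2543]
eef_rot: [-0.541, -0.455, 0.544, -0.452]
wrist_force: [0.4, 0.1, -0.5]
finger_gap: 0.0855
```

```bash
python3 - <<'E'
from h import *
import pickle
go([.4755,-.36,.12],-7)
d={}
for n in ['scene','side','wrist']: d[n]=cam(n,n+'1')
pickle.dump(d,open('d1.pkl','wb'))
for n,X in [('slate',[.4755,-.36,.055]),('gauge',[.596,-.328,.065]),('tcp',manip.sense()['tool_pos'])]: print(n,[ (k,proj(d[k],X).round(1)) for k in d])
E
```

```text
t 3.27 tcp [ 0.4658 -0.2973  0.2543] xax [-0.006  0.001 -1.   ] yax [ 0.984 -0.177 -0.006] yaw_y -10.17 gap 0.0855 F [ 0.4  0.1 -0.5] j7 0.45 j [ 0.22  0.3   0.36  1.8  -0.11  1.07  0.45]
dp [134.2  21.4  60. ]
turn [-3.17  0.02  0.37]
turn [ 1.7683e+02  5.7000e-01 -2.0000e-02]
slate [('scene', array([146.6, 258.3])), ('side', array([338.1, 333.3])), ('wrist', array([341. , 273.8]))]
gauge [('scene', array([184.6, 301.2])), ('side', array([387.1, 296.6])), ('wrist', array([456.3, 228.9]))]
tcp [('scene', array([138.7, 167.1])), ('side', array([318.7, 226.1])), ('wrist', array([321.1, 315.4]))]
```

View pics/wrist1.png

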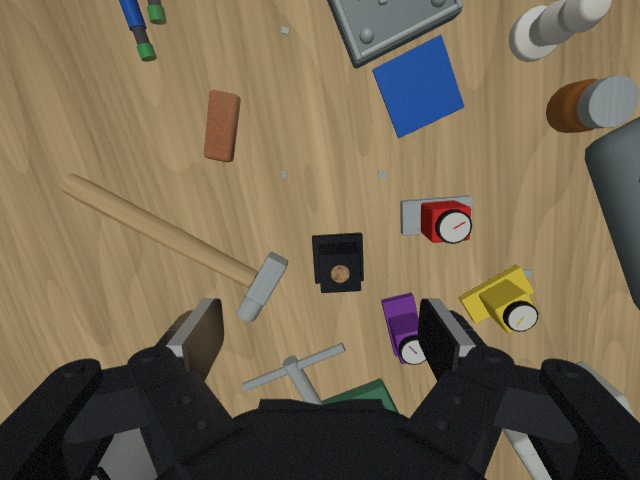

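View pics/side1.png

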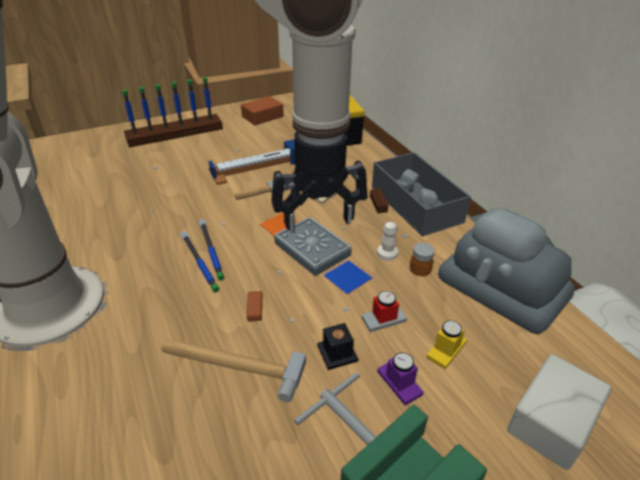

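```bash
python3 - <<'E'
from h import *
import pickle
d=pickle.load(open('d1.pkl','rb'));W=d['wrist']
for n,u,v,z in [('blue',373,70,.003),('blue',442,37,.003),('blue',464,104,.003),('blue',399,137,.003),('dial',453.5,227,.065),('gf',401.5,201,.012),('gf',472,197,.012),('gf',403,235,.012),('panel',357,66,.03),('panel',461,13,.032),('hammer',287,258,.02)]: print(n,ray(W,u,v,z).round(4))
im=W['pixels'][0:270,280:500]; cv2.imwrite('pics/c5.png',cv2.resize(im,None,fx=3,fy=3,interpolation=cv2.INTER_CUBIC)[:, :])
go([.4755,-.36,.10],-7)
E
```

```text
blue [ 0.5431 -0.1615  0.003 ]
blue [ 0.6159 -0.1436  0.003 ]
blue [ 0.6346 -0.211   0.003 ]
blue [ 0.5627 -0.2325  0.003 ]
dial [ 0.5934 -0.3256  0.065 ]
gf [ 0.5562 -0.3016  0.012 ]
gf [ 0.6348 -0.3107  0.012 ]
gf [ 0.5538 -0.3417  0.012 ]
panel [ 0.5238 -0.1599  0.03  ]
panel [ 0.6241 -0.1333  0.032 ]
hammer [ 0.4161 -0.3439  0.02  ]
t 3.42 tcp [ 0.4659 -0.2972  0.2543] xax [-0.006  0.    -1.   ] yax [ 0.986 -0.168 -0.006] yaw_y -9.66 gap 0.0853 F [ 0.7 -0.5 -0.8] j7 0.45 j [ 0.22  0.3   0.36  1.8  -0.11  1.07  0.45]
dp [154.2  21.   60.2]
turn [-2.66  0.03  0.37]
turn [ 1.7734e+02  5.8000e-01 -4.0000e-02]
```

View pics/c5.png

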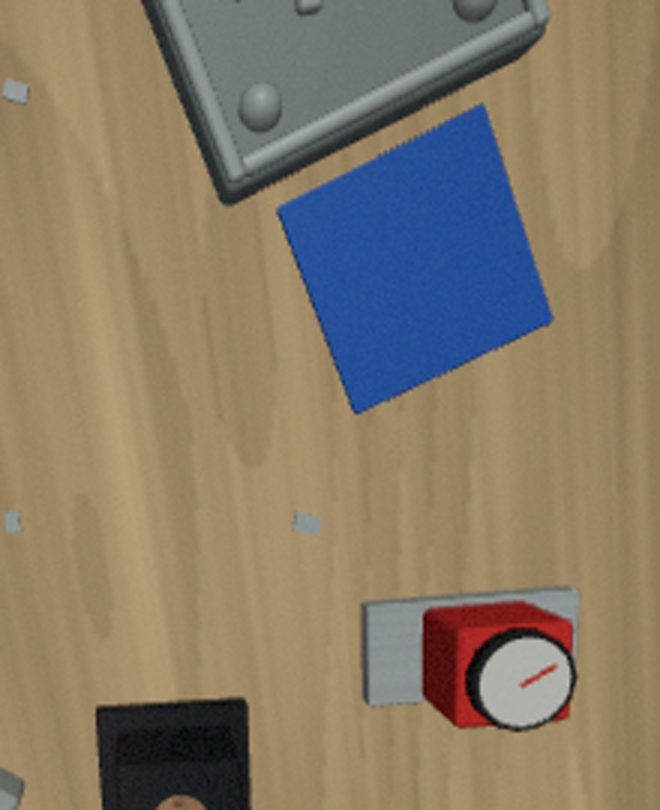

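Request:
move_arm(
  moves=[
    {"dp": [20,10,30],"turn": [-2.7,0,0.4],"fingers": -0.5},
    {"dp": [20,10,30],"turn": [0,0,0],"fingers": -0.5},
    {"dp": [40,0,0],"turn": [0,0,0],"fingers": -0.5},
    {"dp": [40,0,0],"turn": [0,0,0],"fingers": -0.5},
    {"dp": [0,0,0],"turn": [0,0,0],"fingers": -0.5},
  ],
)

```text
time: 4.05
tool_pos: [0.4793, -0.361, 0.132]
eef_rot: [0.525, 0.474, -0.523, 0.476]
wrist_force: [-0.3, 0.0, 0.7]
finger_gap: 0.0641
```

```bash
python3 - <<'E'
from h import *
go([.4755,-.36,.032],-7)
W=cam('wrist','wrist2')
print(proj(W,[.4755,-.36,.055]))
E
```

```text
t 4.05 tcp [ 0.4793 -0.361   0.132 ] xax [ 0.004 -0.001 -1.   ] yax [ 0.995 -0.098  0.004] yaw_y -5.62 gap 0.0641 F [-0.3  0.   0.7] j7 0.68 j [ 0.35  0.52  0.32  1.79 -0.21  0.86  0.68]
dp [99.9 -4.2 -0.6]
turn [ 1.38  0.01 -0.2 ]
turn [-1.7861e+02  3.2000e-01  2.0000e-02]
[314.63635127 257.45049597]
```

View pics/wrist2.png

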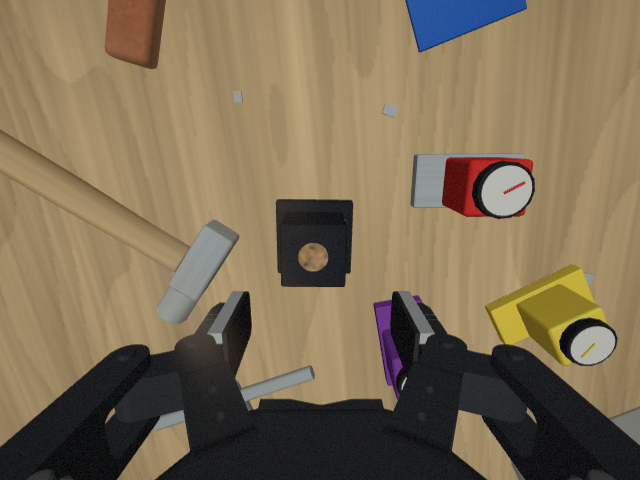

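Request:
move_arm(
  moves=[
    {"dp": [30,-4,0],"turn": [1,0,0],"fingers": -0.5},
    {"dp": [40,0,0],"turn": [0,0,0],"fingers": -0.5},
    {"dp": [25,0,0],"turn": [0,0,0],"fingers": -0.5},
    {"dp": [0,0,0],"turn": [0,0,0],"fingers": -0.5},
  ],
)

```text
time: 4.6
tool_pos: [0.4843, -0.3658, 0.0467]
eef_rot: [0.529, 0.465, -0.523, 0.479]
wrist_force: [-1.6, 0.1, -1.6]
finger_gap: 0.0642
```

```bash
python3 - <<'E'
from h import *
go([.475,-.36,.032],-7)
W=cam('wrist','wrist3')
E
```

```text
t 4.6 tcp [ 0.4843 -0.3658  0.0467] xax [ 0.02 -0.01 -1.  ] yax [ 0.994 -0.108  0.021] yaw_y -6.21 gap 0.0642 F [-1.6  0.1 -1.6] j7 0.72 j [ 0.39  0.64  0.28  1.83 -0.27  0.69  0.72]
dp [ 14.5 -10.2  -4.9]
turn [ 0.78  0.42 -1.19]
turn [-179.21    1.87    0.66]
```

View pics/wrist3.png

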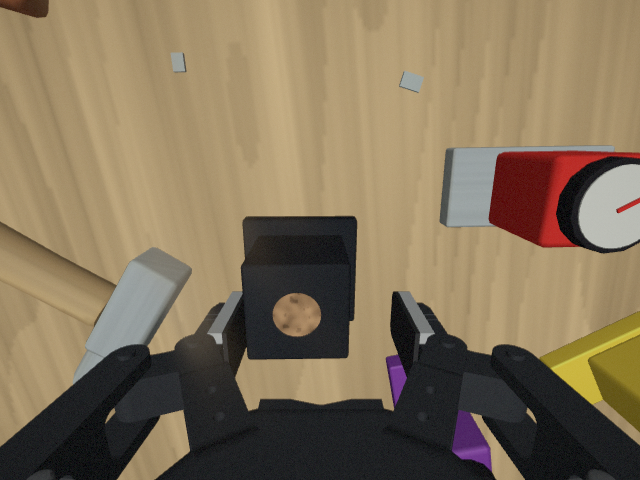

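Request:
move_arm(
  moves=[
    {"dp": [0,-10,-5],"turn": [0.8,0.4,-1.2],"fingers": -0.5},
    {"dp": [0,0,0],"turn": [0,0,0],"fingers": -0.5},
  ],
)

```text
time: 4.9
tool_pos: [0.4775, -0.3614, 0.0515]
eef_rot: [0.53, 0.466, -0.529, 0.471]
wrist_force: [0.4, 0.5, 0.2]
finger_gap: 0.0639
```

```bash
python3 - <<'E'
from h import *
go([.475,-.36,.032],-7)
E
```

```text
t 4.9 tcp [ 0.4775 -0.3614  0.0515] xax [ 0.005 -0.004 -1.   ] yax [ 0.992 -0.122  0.006] yaw_y -7.03 gap 0.0639 F [0.4 0.5 0.2] j7 0.7 j [ 0.38  0.63  0.29  1.83 -0.27  0.71  0.7 ]
dp [19.5 -2.7 -1.1]
turn [-0.03  0.18 -0.33]
turn [179.97  -0.52  -0.28]
```

Request:
move_arm(
  moves=[
    {"dp": [10,-3,-1],"turn": [0,0.2,-0.3],"fingers": -0.5},
    {"dp": [9,0,0],"turn": [0,0,0],"fingers": -0.5},
    {"dp": [0,0,0],"turn": [0,0,0],"fingers": -0.5},
  ],
)

```text
time: 5.28
tool_pos: [0.4757, -0.3604, 0.0327]
eef_rot: [0.53, 0.468, -0.529, 0.469]
wrist_force: [0.7, 0.0, 0.2]
finger_gap: 0.064
```

```bash
python3 - <<'E'
from h import *
go([.475,-.36,.034],-7)
E
```

```text
t 5.28 tcp [ 0.4757 -0.3604  0.0327] xax [ 0.003 -0.001 -1.   ] yax [ 0.993 -0.122  0.003] yaw_y -6.99 gap 0.064 F [0.7 0.  0.2] j7 0.71 j [ 0.39  0.66  0.28  1.84 -0.28  0.68  0.71]
dp [-1.3 -0.7 -0.3]
turn [ 0.01  0.03 -0.17]
turn [-1.7999e+02  2.6000e-01  4.0000e-02]
```

Now grip.

Request:
move_arm(
  moves=[
    {"dp": [0,0,0],"turn": [0,0,0],"fingers": 0.4},
    {"dp": [0,0,0],"turn": [0,0,0],"fingers": 0.4},
    {"dp": [0,0,0],"turn": [0,0,0],"fingers": 0.4},
    {"dp": [0,0,0],"turn": [0,0,0],"fingers": 0.4},
    {"dp": [0,0,0],"turn": [0,0,0],"fingers": 0.4},
  ],
  grip_force=40,
)

```text
time: 5.9
tool_pos: [0.4756, -0.3605, 0.0325]
eef_rot: [0.53, 0.468, -0.529, 0.469]
wrist_force: [-0.1, -0.2, -0.0]
finger_gap: 0.0438
```

```bash
python3 - <<'E'
from h import *
go([.475,-.36,.15],-7)
cam('wrist','wrist4')
E
```

```text
t 5.9 tcp [ 0.4756 -0.3605  0.0325] xax [ 0.002 -0.001 -1.   ] yax [ 0.993 -0.122  0.003] yaw_y -7.0 gap 0.0438 F [-0.1 -0.2 -0. ] j7 0.71 j [ 0.39  0.66  0.28  1.84 -0.28  0.68  0.71]
dp [-117.5   -0.3   -0.4]
turn [ 0.    0.02 -0.14]
turn [-1.8e+02  2.3e-01  4.0e-02]
```

View pics/wrist4.png

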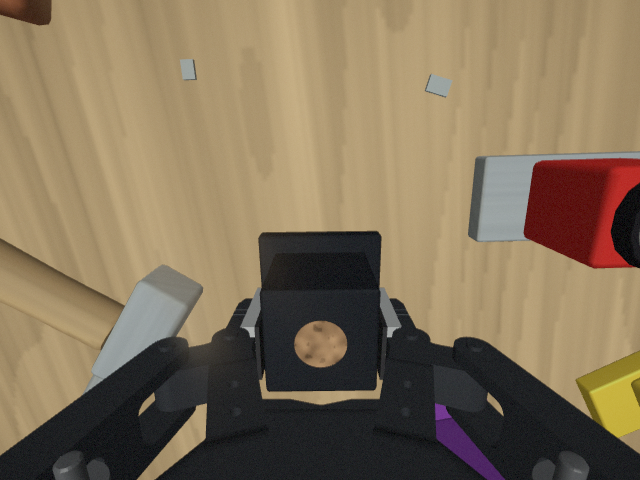

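```bash
python3 - <<'E'
from h import *
c=manip.camera('wrist'); print(ray(c,321,344,.055))
E
```

```text
[ 0.47555485 -0.36019313  0.055     ]
```

Request:
move_arm(
  moves=[
    {"dp": [-20,0,0],"turn": [0,0,0],"fingers": 0.4},
    {"dp": [-40,0,0],"turn": [0,0,0],"fingers": 0.4},
    {"dp": [-40,0,0],"turn": [0,0,0],"fingers": 0.4},
    {"dp": [-20,0,0],"turn": [0,0,0],"fingers": 0.4},
    {"dp": [0,0,0],"turn": [0,0,0],"fingers": 0.4},
  ],
)

```text
time: 6.62
tool_pos: [0.4739, -0.3596, 0.1585]
eef_rot: [0.53, 0.468, -0.529, 0.468]
wrist_force: [1.0, -0.1, -3.4]
finger_gap: 0.0434
```

```bash
python3 - <<'E'
from h import *
go([.589,-.188,.15],14.8)
E
```

```text
t 6.62 tcp [ 0.4739 -0.3596  0.1585] xax [ 0.001  0.001 -1.   ] yax [ 0.992 -0.123  0.   ] yaw_y -7.04 gap 0.0434 F [ 1.  -0.1 -3.4] j7 0.65 j [ 0.34  0.48  0.35  1.79 -0.2   0.91  0.65]
dp [   8.7   93.2 -184.5]
turn [-21.84  -0.04  -0.03]
turn [ 1.5816e+02 -5.0000e-02  6.0000e-02]
```

Request:
move_arm(
  moves=[
    {"dp": [0,23,-46],"turn": [0,0,0],"fingers": 0.4},
    {"dp": [0,23,-46],"turn": [0,0,0],"fingers": 0.4},
    {"dp": [0,23,-46],"turn": [0,0,0],"fingers": 0.4},
    {"dp": [0,23,-46],"turn": [0,0,0],"fingers": 0.4},
    {"dp": [0,0,0],"turn": [-10,0,0],"fingers": 0.4},
    {"dp": [0,0,0],"turn": [-10,0,0],"fingers": 0.4},
    {"dp": [0,0,0],"turn": [0,0,0],"fingers": 0.4},
    {"dp": [0,0,0],"turn": [0,0,0],"fingers": 0.4},
  ],
)

```text
time: 7.62
tool_pos: [0.5856, -0.1812, 0.1516]
eef_rot: [0.438, 0.558, -0.441, 0.55]
wrist_force: [-0.1, -0.5, -3.6]
finger_gap: 0.0436
```

```bash
python3 - <<'E'
from h import *
import pickle
go([.589,-.188,.07],14.8)
d={}
for n in ['scene','side','wrist']: d[n]=cam(n,n+'5')
pickle.dump(d,open('d5.pkl','wb'))
E
```

```text
t 7.62 tcp [ 0.5856 -0.1812  0.1516] xax [-0.011  0.003 -1.   ] yax [ 0.974  0.227 -0.01 ] yaw_y 13.11 gap 0.0436 F [-0.1 -0.5 -3.6] j7 0.6 j [ 0.09  0.51  0.22  1.73 -0.14  0.92  0.6 ]
dp [81.5  2.6  7.9]
turn [-1.7  -0.34  0.56]
turn [178.3    0.88   0.53]
```

View pics/wrist5.png

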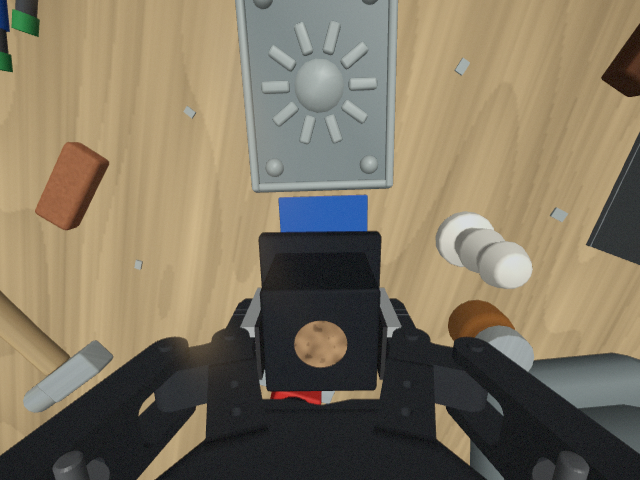

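```bash
python3 - <<'E'
from h import *
import pickle
d=pickle.load(open('d5.pkl','rb'));W=d['wrist']
a=np.radians(14.8);ex=np.array([np.cos(a),np.sin(a),0]);ey=np.array([-np.sin(a),np.cos(a),0])
A=ray(W,279,198,.003);B=ray(W,367.5,196,.003);print('pad',A,B,np.linalg.norm(A-B),np.degrees(np.arctan2(*(B-A)[[1,0]])),'c',(A+B)/2-.038*ey)
A=ray(W,254,191.5,.031);B=ray(W,392.5,187.5,.031);print('panel',A,B,np.linalg.norm(A-B),np.degrees(np.arctan2(*(B-A)[[1,0]])),'padc',(A+B)/2-.045*ey,'pc',(A+B)/2+.075*ey)
E
```

```text
pad [ 0.54309111 -0.16046334  0.003     ] [ 0.61577474 -0.14163524  0.003     ] 0.07508266785048445 14.522782968559207 c [ 0.58913986 -0.18778858  0.003     ]
panel [ 0.52631115 -0.15502759  0.031     ] [ 0.62794945 -0.12806064  0.031     ] 0.10515493566451403 14.859505108401173 padc [ 0.58862536 -0.18505117  0.031     ] pc [ 0.55797187 -0.06903236  0.031     ]
```

```bash
python3 - <<'E'
import pickle,cv2
d=pickle.load(open('d0.pkl','rb'))
im=d['side']['pixels'][190:310,250:410]; cv2.imwrite('pics/c6.png',cv2.resize(im,None,fx=5,fy=5,interpolation=cv2.INTER_CUBIC))
E
```

```text
(no output)
```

View pics/c6.png

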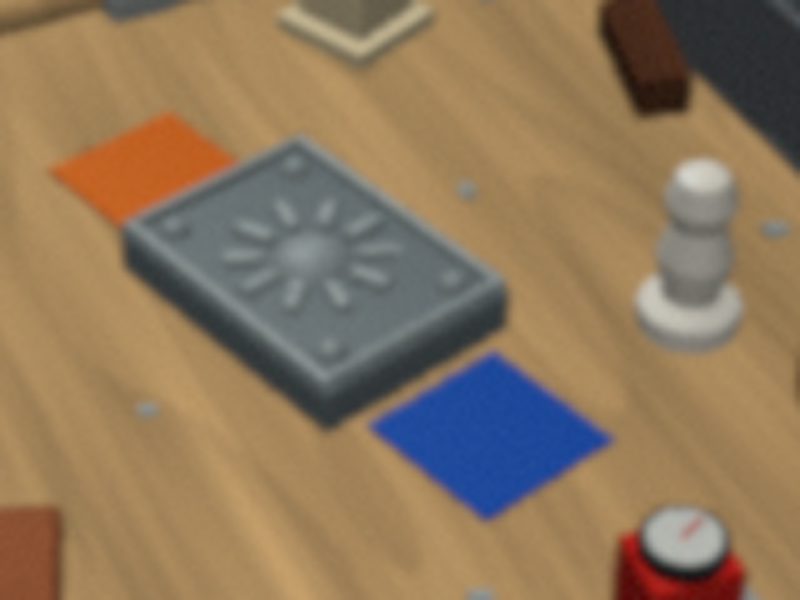

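Request:
move_arm(
  moves=[
    {"dp": [30,3,8],"turn": [-1.7,-0.3,0.6],"fingers": 0.4},
    {"dp": [40,0,0],"turn": [0,0,0],"fingers": 0.4},
    {"dp": [20,0,0],"turn": [0,0,0],"fingers": 0.4},
    {"dp": [0,0,0],"turn": [0,0,0],"fingers": 0.4},
  ],
)

```text
time: 8.28
tool_pos: [0.5922, -0.1902, 0.0615]
eef_rot: [0.433, 0.558, -0.432, 0.561]
wrist_force: [0.3, -0.6, -2.9]
finger_gap: 0.0436
```

```bash
python3 - <<'E'
from h import *
go([.589,-.188,.037],14.8)
E
```

```text
t 8.28 tcp [ 0.5922 -0.1902  0.0615] xax [ 0.005 -0.001 -1.   ] yax [0.968 0.253 0.005] yaw_y 14.63 gap 0.0436 F [ 0.3 -0.6 -2.9] j7 0.66 j [ 0.13  0.64  0.19  1.77 -0.17  0.75  0.66]
dp [24.5 -2.7 -3.1]
turn [-0.17  0.15 -0.27]
turn [179.83  -0.43  -0.23]
```

Request:
move_arm(
  moves=[
    {"dp": [8,-3,-3],"turn": [-0.2,0.2,-0.3],"fingers": 0.4},
    {"dp": [8,0,0],"turn": [0,0,0],"fingers": 0.4},
    {"dp": [6,0,0],"turn": [0,0,0],"fingers": 0.4},
    {"dp": [0,0,0],"turn": [0,0,0],"fingers": 0.4},
  ],
)

```text
time: 8.78
tool_pos: [0.591, -0.1886, 0.0416]
eef_rot: [0.432, 0.559, -0.431, 0.562]
wrist_force: [-0.3, -0.4, -3.0]
finger_gap: 0.0437
```

```bash
python3 - <<'E'
from h import *
go([.589,-.188,.0355],14.8)
E
```

```text
t 8.78 tcp [ 0.591  -0.1886  0.0416] xax [ 0.004 -0.    -1.   ] yax [0.967 0.256 0.004] yaw_y 14.82 gap 0.0437 F [-0.3 -0.4 -3. ] j7 0.66 j [ 0.13  0.67  0.18  1.77 -0.17  0.71  0.66]
dp [ 6.  -1.8 -1.1]
turn [ 0.02  0.09 -0.23]
turn [-1.7998e+02  3.6000e-01  1.4000e-01]
```

Request:
move_arm(
  moves=[
    {"dp": [4,-2,-1],"turn": [0,0.1,-0.2],"fingers": 0.4},
    {"dp": [3,0,0],"turn": [0,0,0],"fingers": 0.4},
    {"dp": [0,0,0],"turn": [0,0,0],"fingers": 0.4},
  ],
)

```text
time: 9.15
tool_pos: [0.5892, -0.1883, 0.0357]
eef_rot: [0.432, 0.56, -0.431, 0.561]
wrist_force: [1.1, 0.5, -3.1]
finger_gap: 0.0434
```

```bash
python3 - <<'E'
from h import *
go([.589,-.188,.0355],14.8)
E
```

```text
t 9.15 tcp [ 0.5892 -0.1883  0.0357] xax [ 0.001  0.    -1.   ] yax [0.967 0.256 0.001] yaw_y 14.81 gap 0.0434 F [ 1.1  0.5 -3.1] j7 0.67 j [ 0.13  0.68  0.18  1.78 -0.18  0.7   0.67]
dp [ 0.2 -0.1 -0.4]
turn [ 0.01 -0.   -0.07]
turn [-1.7999e+02  1.1000e-01 -1.0000e-02]
```

Request:
move_arm(
  moves=[
    {"dp": [1,0,0],"turn": [0,0,0],"fingers": 0.4},
    {"dp": [0,0,0],"turn": [0,0,0],"fingers": -0.5},
    {"dp": [0,0,0],"turn": [0,0,0],"fingers": -0.5},
    {"dp": [0,0,0],"turn": [0,0,0],"fingers": -0.5},
    {"dp": [-20,0,0],"turn": [0,0,0],"fingers": -0.5},
    {"dp": [-40,0,0],"turn": [0,0,0],"fingers": -0.5},
    {"dp": [-40,0,0],"turn": [0,0,0],"fingers": -0.8},
    {"dp": [-40,0,0],"turn": [0,0,0],"fingers": -0.8},
    {"dp": [0,0,0],"turn": [0,0,0],"fingers": -0.8},
  ],
)

```text
time: 10.28
tool_pos: [0.5913, -0.1895, 0.1862]
eef_rot: [0.433, 0.557, -0.43, 0.563]
wrist_force: [0.5, -0.8, -0.0]
finger_gap: 0.0771
```

```bash
python3 - <<'E'
from h import *
W=cam('wrist','wrist6')
go([.6755,.122,.18],60)
print(proj(W,[.589,-.188,.058]))
E
```

```text
t 10.32 tcp [ 0.5901 -0.189   0.1843] xax [ 0.005 -0.001 -1.   ] yax [0.967 0.255 0.005] yaw_y 14.78 gap 0.0766 F [-0.  -0.2 -0.2] j7 0.63 j [ 0.1   0.48  0.23  1.71 -0.13  0.97  0.63]
dp [   4.5  161.9 -279. ]
turn [-45.22   0.22  -0.22]
turn [134.78  -0.27  -0.27]
[317.11251271 234.70630861]
```

View pics/wrist6.png

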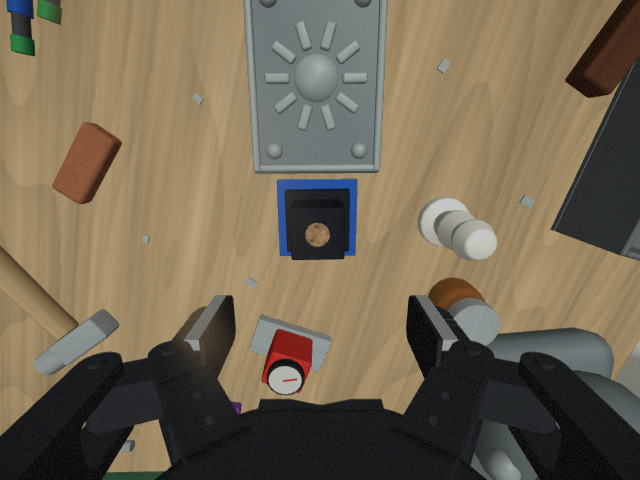

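Request:
move_arm(
  moves=[
    {"dp": [-10,20,-46],"turn": [0,0,0],"fingers": -0.8},
    {"dp": [-10,27,-46],"turn": [0,0,0],"fingers": -0.8},
    {"dp": [-10,27,-46],"turn": [0,0,0],"fingers": -0.8},
    {"dp": [-10,27,-46],"turn": [0,0,0],"fingers": -0.8},
    {"dp": [0,27,-46],"turn": [0,0,0],"fingers": -0.8},
    {"dp": [0,0,0],"turn": [0,0,0],"fingers": -0.8},
  ],
)

```text
time: 11.08
tool_pos: [0.6529, 0.0725, 0.2208]
eef_rot: [0.432, 0.56, -0.434, 0.558]
wrist_force: [-0.9, -0.1, -0.2]
finger_gap: 0.0767
```

```bash
python3 - <<'E'
from h import *
W=cam('wrist','wrist7')
import pickle; pickle.dump(W,open('w7.pkl','wb'))
go([.6745,.122,.18],25)
print(proj(W,[.6745,.122,.055]),proj(W,[.6745-.0113,.122+.0242,.055]))
E
```

```text
t 11.12 tcp [0.6527 0.0686 0.2208] xax [-0.004 -0.003 -1.   ] yax [ 0.969  0.247 -0.005] yaw_y 14.32 gap 0.0769 F [-0.5  0.4  1.4] j7 0.17 j [-0.27  0.5   0.17  1.57 -0.09  1.08  0.17]
dp [ 40.6  34.6 -46.4]
turn [-10.68   0.09   0.29]
turn [ 1.6932e+02  4.2000e-01 -1.4000e-01]
[358.93643062 180.13325822] [354.28968525 149.3461286 ]
```

View pics/wrist7.png

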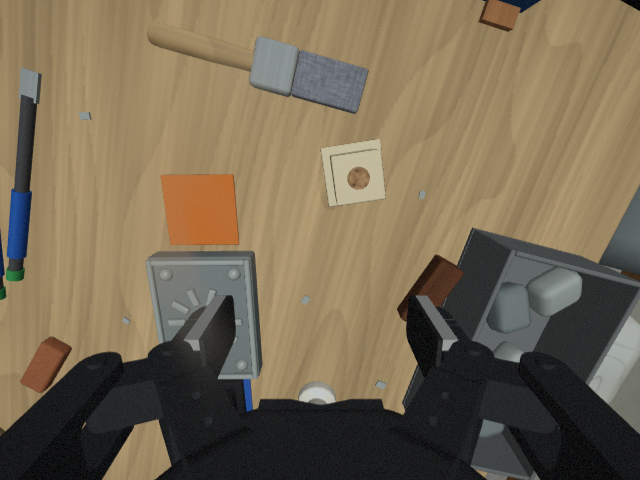

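```bash
python3 - <<'E'
from h import *
import pickle; W=pickle.load(open('w7.pkl','rb'))
P=[ray(W,*q,.003) for q in [(162,174),(234,174),(239,244),(169,245)]]
print(np.round(P,4),np.mean(P,0))
print(ray(W,358.5,177.5,.055))
print('expected orange', np.array([.589,-.188])+.24*np.array([-np.sin(np.radians(14.8)),np.cos(np.radians(14.8))]))
go([.675,.124,.10],23.5)
E
```

```text
[[ 0.4818  0.0731  0.003 ]
 [ 0.5542  0.0919  0.003 ]
 [ 0.5732  0.0185  0.003 ]
 [ 0.4985 -0.0021  0.003 ]] [0.52693096 0.04532109 0.003     ]
[0.67347735 0.12411004 0.055     ]
expected orange [0.52769302 0.04403761]
t 11.12 tcp [0.6527 0.0686 0.2208] xax [-0.004 -0.003 -1.   ] yax [ 0.969  0.247 -0.005] yaw_y 14.32 gap 0.0769 F [-0.5  0.4  1.4] j7 0.17 j [-0.27  0.5   0.17  1.57 -0.09  1.08  0.17]
dp [120.5  35.9 -48.4]
turn [-9.18  0.1   0.28]
turn [ 1.7082e+02  4.3000e-01 -1.4000e-01]
```

Request:
move_arm(
  moves=[
    {"dp": [20,18,-24],"turn": [0,0,0],"fingers": -0.6},
    {"dp": [20,18,-24],"turn": [0,0,0],"fingers": -0.6},
    {"dp": [30,0,0],"turn": [-9.2,0,0.3],"fingers": -0.6},
    {"dp": [30,0,0],"turn": [0,0,0],"fingers": -0.6},
    {"dp": [0,0,0],"turn": [0,0,0],"fingers": -0.6},
  ],
)

```text
time: 11.75
tool_pos: [0.6736, 0.114, 0.1151]
eef_rot: [0.386, 0.59, -0.393, 0.591]
wrist_force: [-0.4, -0.1, -0.1]
finger_gap: 0.0685
```

```bash
python3 - <<'E'
from h import *
W=cam('wrist','wrist8')
go([.674,.124,.075],23.5)
print(proj(W,[.674,.124,.055]))
E
```

```text
t 11.8 tcp [0.6751 0.1137 0.117 ] xax [-0.002 -0.009 -1.   ] yax [ 0.919  0.394 -0.005] yaw_y 23.21 gap 0.0684 F [-0.9 -0.9  0.7] j7 0.25 j [-0.29  0.66  0.12  1.56 -0.08  0.93  0.25]
dp [ 41.9   3.2 -10.2]
turn [-0.29  0.42  0.28]
turn [179.71   0.44  -0.65]
[328.193261   252.88660355]
```

View pics/wrist8.png

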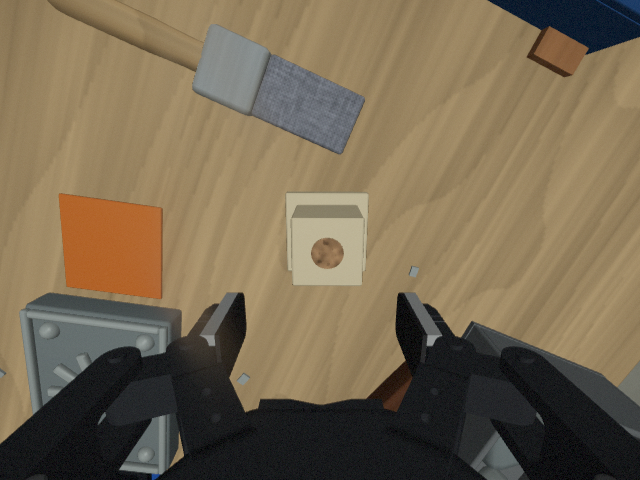

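Request:
move_arm(
  moves=[
    {"dp": [15,3,-10],"turn": [-0.3,0.4,0.3],"fingers": -0.5},
    {"dp": [25,0,0],"turn": [0,0,0],"fingers": -0.5},
    {"dp": [10,0,0],"turn": [0,0,0],"fingers": -0.5},
    {"dp": [0,0,0],"turn": [0,0,0],"fingers": -0.5},
  ],
)

```text
time: 12.3
tool_pos: [0.6768, 0.1245, 0.0694]
eef_rot: [0.39, 0.589, -0.386, 0.593]
wrist_force: [-0.1, -0.2, -0.0]
finger_gap: 0.0641
```

```bash
python3 - <<'E'
from h import *
go([.674,.124,.0325],23.5)
E
```

```text
t 12.3 tcp [0.6768 0.1245 0.0694] xax [ 0.007  0.002 -1.   ] yax [0.918 0.397 0.008] yaw_y 23.41 gap 0.0641 F [-0.1 -0.2 -0. ] j7 0.25 j [-0.29  0.72  0.1   1.58 -0.09  0.84  0.25]
dp [36.9 -3.  -0.7]
turn [-0.09  0.05 -0.44]
turn [ 1.7991e+02 -6.9000e-01 -8.0000e-02]
```

Request:
move_arm(
  moves=[
    {"dp": [10,-3,-1],"turn": [0,0,-0.4],"fingers": -0.5},
    {"dp": [14,0,0],"turn": [0,0,0],"fingers": -0.5},
    {"dp": [12,0,0],"turn": [0,0,0],"fingers": -0.5},
    {"dp": [0,0,0],"turn": [0,0,0],"fingers": -0.5},
  ],
)

```text
time: 12.8
tool_pos: [0.6746, 0.1246, 0.0326]
eef_rot: [0.389, 0.59, -0.388, 0.592]
wrist_force: [-0.3, 0.7, 0.0]
finger_gap: 0.0637
```

```bash
python3 - <<'E'
from h import *
go([.674,.124,.0325],23.5)
E
```

```text
t 12.8 tcp [0.6746 0.1246 0.0326] xax [ 0.003 -0.    -1.   ] yax [0.918 0.397 0.003] yaw_y 23.42 gap 0.0637 F [-0.3  0.7  0. ] j7 0.26 j [-0.29  0.77  0.1   1.59 -0.09  0.79  0.26]
dp [ 0.1 -0.8  0.3]
turn [-0.08  0.07 -0.15]
turn [ 1.7992e+02 -2.4000e-01 -1.1000e-01]
```

Request:
move_arm(
  moves=[
    {"dp": [0,0,0],"turn": [0,0,0],"fingers": 0.4},
    {"dp": [0,0,0],"turn": [0,0,0],"fingers": 0.4},
    {"dp": [0,0,0],"turn": [0,0,0],"fingers": 0.4},
    {"dp": [0,0,0],"turn": [0,0,0],"fingers": 0.4},
    {"dp": [-20,0,0],"turn": [0,0,0],"fingers": 0.4},
    {"dp": [-35,0,0],"turn": [0,0,0],"fingers": 0.4},
    {"dp": [-35,0,0],"turn": [0,0,0],"fingers": 0.4},
    {"dp": [0,0,0],"turn": [0,0,0],"fingers": 0.4},
  ],
  grip_force=40,
)

```text
time: 13.8
tool_pos: [0.675, 0.1245, 0.1287]
eef_rot: [0.389, 0.59, -0.387, 0.592]
wrist_force: [1.3, -0.7, -2.6]
finger_gap: 0.0437
```

```bash
python3 - <<'E'
from h import *
W=cam('wrist','wrist9')
go([.5275,.0445,.12],14.8)
p=manip.sense(); 
E
```

```text
t 13.85 tcp [0.6736 0.1243 0.1267] xax [ 0.001 -0.    -1.   ] yax [0.918 0.397 0.001] yaw_y 23.4 gap 0.0435 F [-0.5 -0.1 -2.9] j7 0.25 j [-0.3   0.64  0.11  1.56 -0.08  0.94  0.25]
dp [   6.5 -165.7   15.2]
turn [ 8.6   0.05 -0.07]
turn [-1.714e+02  1.000e-01  8.000e-02]
```

View pics/wrist9.png

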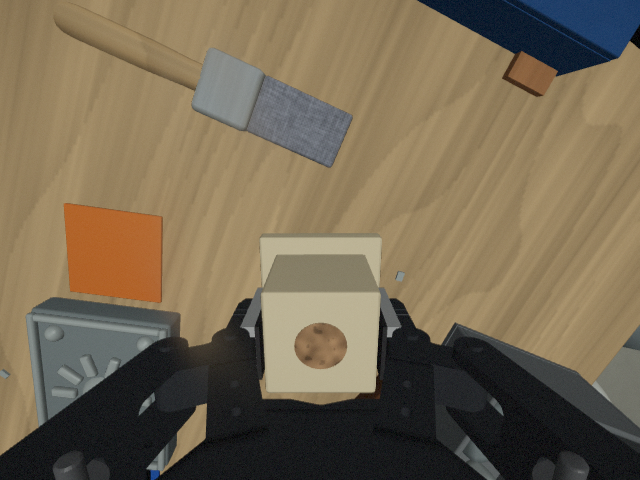

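Request:
move_arm(
  moves=[
    {"dp": [0,-41,4],"turn": [0,0,0],"fingers": 0.4},
    {"dp": [0,-41,4],"turn": [0,0,0],"fingers": 0.4},
    {"dp": [0,-41,4],"turn": [0,0,0],"fingers": 0.4},
    {"dp": [0,-41,4],"turn": [0,0,0],"fingers": 0.4},
    {"dp": [15,0,0],"turn": [8.6,0,0],"fingers": 0.4},
    {"dp": [15,0,0],"turn": [0,0,0],"fingers": 0.4},
    {"dp": [0,0,0],"turn": [0,0,0],"fingers": 0.4},
  ],
)

```text
time: 14.72
tool_pos: [0.5184, 0.0418, 0.0895]
eef_rot: [0.428, 0.563, -0.434, 0.558]
wrist_force: [0.4, 0.5, -2.8]
finger_gap: 0.0433
```

```bash
python3 - <<'E'
from h import *
go([.5275,.0445,.0355],14.8)
W=cam('wrist','wrist10')
E
```

```text
t 14.72 tcp [0.5184 0.0418 0.0895] xax [-0.01  -0.002 -1.   ] yax [ 0.966  0.257 -0.01 ] yaw_y 14.86 gap 0.0433 F [ 0.4  0.5 -2.8] j7 0.22 j [-0.25  0.46  0.15  2.   -0.1   0.7   0.22]
dp [53.9 10.1 -0.3]
turn [ 0.06 -0.05  0.59]
turn [-1.7993e+02 -9.2000e-01 -7.0000e-02]
```

View pics/wrist10.png

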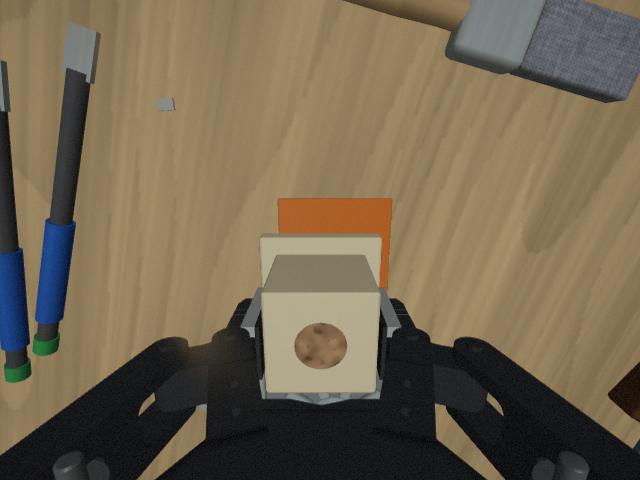

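Request:
move_arm(
  moves=[
    {"dp": [10,10,0],"turn": [0,0,0.6],"fingers": 0.4},
    {"dp": [15,0,0],"turn": [0,0,0],"fingers": 0.4},
    {"dp": [12,0,0],"turn": [0,0,0],"fingers": 0.4},
    {"dp": [0,0,0],"turn": [0,0,0],"fingers": 0.4},
  ],
)

```text
time: 15.28
tool_pos: [0.5308, 0.0457, 0.0504]
eef_rot: [0.431, 0.561, -0.429, 0.562]
wrist_force: [0.0, 1.3, -3.0]
finger_gap: 0.0434
```

```bash
python3 - <<'E'
from h import *
go([.5275,.0445,.0355],14.8)
E
```

```text
t 15.28 tcp [0.5308 0.0457 0.0504] xax [ 0.003  0.002 -1.   ] yax [0.966 0.26  0.003] yaw_y 15.07 gap 0.0434 F [ 0.   1.3 -3. ] j7 0.23 j [-0.24  0.54  0.13  1.99 -0.12  0.62  0.23]
dp [14.9 -3.6  0.3]
turn [ 0.27 -0.05 -0.19]
turn [-1.7973e+02  3.0000e-01 -8.0000e-02]
```

Request:
move_arm(
  moves=[
    {"dp": [8,-3.5,0],"turn": [0.3,0,-0.2],"fingers": 0.4},
    {"dp": [6,0,0],"turn": [0,0,0],"fingers": 0.4},
    {"dp": [0,0,0],"turn": [0,0,0],"fingers": 0.4},
  ],
)

```text
time: 15.65
tool_pos: [0.5275, 0.0446, 0.0358]
eef_rot: [0.432, 0.56, -0.431, 0.56]
wrist_force: [0.4, -0.7, -2.6]
finger_gap: 0.0438
```

```bash
python3 - <<'E'
from h import *
go([.5275,.0445,.0355],14.8)
E
```

```text
t 15.65 tcp [0.5275 0.0446 0.0358] xax [ 0.     0.001 -1.   ] yax [0.967 0.254 0.   ] yaw_y 14.74 gap 0.0438 F [ 0.4 -0.7 -2.6] j7 0.23 j [-0.24  0.56  0.13  2.   -0.12  0.59  0.23]
dp [ 0.3 -0.   0.1]
turn [-0.06 -0.04 -0.01]
turn [ 1.7994e+02 -2.0000e-02  7.0000e-02]
```

Request:
move_arm(
  moves=[
    {"dp": [1,0,0],"turn": [0,0,0],"fingers": 0.4},
    {"dp": [0,0,0],"turn": [0,0,0],"fingers": -0.5},
    {"dp": [0,0,0],"turn": [0,0,0],"fingers": -0.5},
    {"dp": [0,0,0],"turn": [0,0,0],"fingers": -0.5},
    {"dp": [-20,0,0],"turn": [0,0,0],"fingers": -0.5},
    {"dp": [-40,0,0],"turn": [0,0,0],"fingers": -0.5},
    {"dp": [-40,0,0],"turn": [0,0,0],"fingers": -0.5},
    {"dp": [-40,0,0],"turn": [0,0,0],"fingers": -0.5},
    {"dp": [0,0,0],"turn": [0,0,0],"fingers": -0.5},
  ],
)

```text
time: 16.77
tool_pos: [0.5287, 0.0445, 0.1806]
eef_rot: [0.433, 0.56, -0.431, 0.56]
wrist_force: [0.0, -0.3, 0.6]
finger_gap: 0.0639
```

```bash
python3 - <<'E'
from h import *
W=cam('wrist','wrist11')
import pickle; pickle.dump(W,open('w11.pkl','wb'))
go([.617,.328,.18],90)
print(proj(W,[.5275,.0445,.058]))
E
```

```text
t 16.82 tcp [0.5273 0.0444 0.1788] xax [-0.001  0.001 -1.   ] yax [ 0.967  0.254 -0.   ] yaw_y 14.74 gap 0.0638 F [-0.2 -0.5 -1.5] j7 0.19 j [-0.27  0.33  0.17  1.93 -0.07  0.89  0.19]
dp [  -1.   158.9 -251.4]
turn [-7.526e+01 -6.000e-02 -2.000e-02]
turn [ 1.0474e+02 -2.0000e-02  6.0000e-02]
[318.71180173 239.31490598]
```

View pics/wrist11.png

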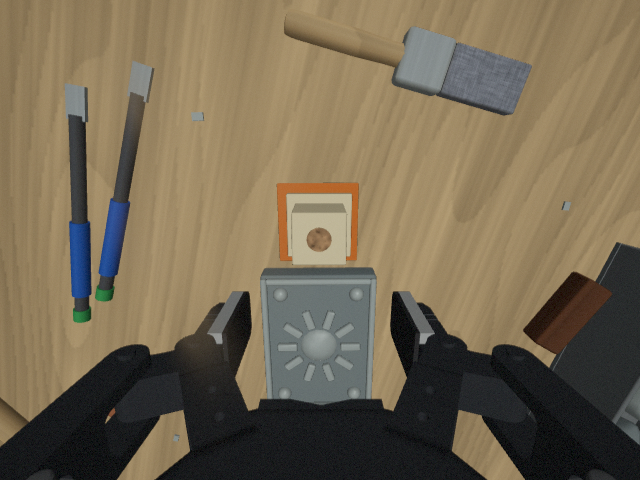

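Request:
move_arm(
  moves=[
    {"dp": [-10,30,-48],"turn": [0,0,0],"fingers": -0.7},
    {"dp": [-10,30,-48],"turn": [0,0,0],"fingers": -0.7},
    {"dp": [-10,30,-48],"turn": [0,0,0],"fingers": -0.7},
    {"dp": [-10,30,-48],"turn": [0,0,0],"fingers": -0.7},
    {"dp": [0,0,0],"turn": [-10,0,0],"fingers": -0.7},
    {"dp": [0,0,0],"turn": [-10,0,0],"fingers": -0.7},
    {"dp": [0,0,0],"turn": [-10,0,0],"fingers": -0.7},
    {"dp": [0,0,0],"turn": [-10,0,0],"fingers": -0.7},
    {"dp": [0,0,0],"turn": [-10,0,0],"fingers": -0.7},
    {"dp": [0,0,0],"turn": [-10,0,0],"fingers": -0.7},
    {"dp": [0,0,0],"turn": [-10,0,0],"fingers": -0.7},
    {"dp": [0,0,0],"turn": [-5,0,0],"fingers": -0.7},
    {"dp": [0,0,0],"turn": [0,0,0],"fingers": -0.7},
  ],
)

```text
time: 18.45
tool_pos: [0.5849, 0.2636, 0.1939]
eef_rot: [-0.017, 0.719, 0.009, 0.694]
wrist_force: [0.3, -0.8, -0.1]
finger_gap: 0.0726
```

```bash
python3 - <<'E'
from h import *
W=cam('wrist','wrist12')
import pickle; pickle.dump(W,open('w12.pkl','wb'))
go([.617,.328,.18],90)
print(proj(W,[.617,.328,.032]),proj(W,[.457,.328,.032]))
E
```

```text
t 18.5 tcp [0.5848 0.2636 0.1938] xax [-0.036 -0.012 -0.999] yax [-0.037  0.999 -0.01 ] yaw_y 92.09 gap 0.0724 F [-0.7 -0.5  0.3] j7 1.07 j [-0.33  0.53 -0.18  1.59  0.1   1.07  1.07]
dp [11.9 63.4 35. ]
turn [ 2.08 -2.05  0.64]
turn [-177.89   -0.99   -3.19]
[388.72583732 269.44960499] [405.98927857  84.44902755]
```

View pics/wrist12.png

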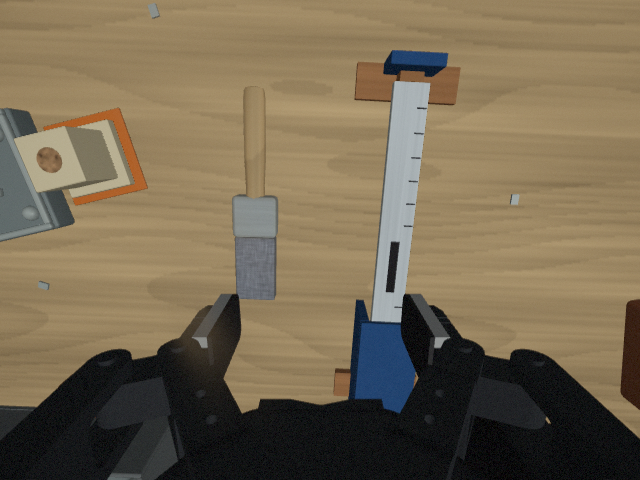

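```bash
python3 - <<'E'
from h import *
import pickle; W=pickle.load(open('w12.pkl','rb'))
im=W['pixels'][40:330,340:480]; cv2.imwrite('pics/c7.png',cv2.resize(im,None,fx=2,fy=2,interpolation=cv2.INTER_CUBIC))
s=(ray(W,394.5,242,.032)+ray(W,390.5,292,.032))/2; e=ray(W,412.5,82.5,.032)
s2=ray(W,388,321,.032)
print(s,e,np.linalg.norm(s-e),np.degrees(np.arctan2(*(s-e)[[1,0]])),s2)
print('L',ray(W,395,83,.032),ray(W,372.5,321,.032),'R',ray(W,430,83,.032),ray(W,403.5,321,.032))
E
```

```text
[0.61492917 0.33132293 0.032     ] [0.45534929 0.33316469 0.032     ] 0.15959050365874736 -0.6612380137921035 [0.67012234 0.33198974 0.032     ]
L [0.45622905 0.31891451 0.032     ] [0.6707617  0.31684435 0.032     ] R [0.45521965 0.34748149 0.032     ] [0.6694836  0.34712042 0.032     ]
```

View pics/c7.png

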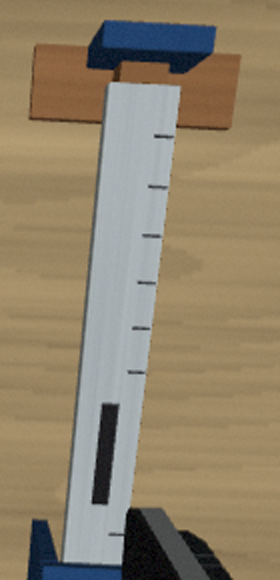

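```bash
python3 - <<'E'
from h import *
go([.606,.3315,.10],89.6)
E
```

```text
t 18.5 tcp [0.5848 0.2636 0.1938] xax [-0.036 -0.012 -0.999] yax [-0.037  0.999 -0.01 ] yaw_y 92.09 gap 0.0724 F [-0.7 -0.5  0.3] j7 1.07 j [-0.33  0.53 -0.18  1.59  0.1   1.07  1.07]
dp [92.2 68.1 27. ]
turn [ 2.48 -2.05  0.64]
turn [-177.49   -1.     -3.18]
```

Request:
move_arm(
  moves=[
    {"dp": [0,34,13],"turn": [2.5,-2,0.6],"fingers": -0.5},
    {"dp": [0,34,13],"turn": [0,0,0],"fingers": -0.5},
    {"dp": [30,0,0],"turn": [0,0,0],"fingers": -0.5},
    {"dp": [40,0,0],"turn": [0,0,0],"fingers": -0.5},
    {"dp": [0,0,0],"turn": [0,0,0],"fingers": -0.5},
  ],
)

```text
time: 19.12
tool_pos: [0.6095, 0.3332, 0.1181]
eef_rot: [0.006, 0.708, -0.008, 0.706]
wrist_force: [-1.1, 0.1, 1.2]
finger_gap: 0.064
```

```bash
python3 - <<'E'
from h import *
go([.606,.3315,.07],89.6)
W=cam('wrist','wrist13'); print(proj(W,[.616,.3315,.032]),proj(W,[.456,.3325,.032]))
E
```

```text
t 19.12 tcp [0.6095 0.3332 0.1181] xax [-0.003 -0.002 -1.   ] yax [ 0.019  1.    -0.002] yaw_y 88.91 gap 0.064 F [-1.1  0.1  1.2] j7 0.92 j [-0.43  0.68 -0.16  1.52  0.13  0.96  0.92]
dp [48.1 -1.6 -3.3]
turn [-0.69 -0.17  0.13]
turn [179.31   0.2    0.26]
[317.82025691 262.8133307 ] [313.46122788  -5.34509577]
```

View pics/wrist13.png

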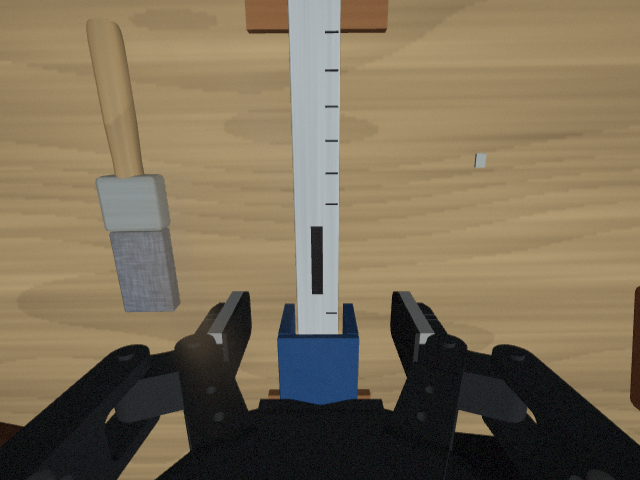

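Request:
move_arm(
  moves=[
    {"dp": [25,-2,-4],"turn": [-0.7,-0.2,0.1],"fingers": -0.5},
    {"dp": [30,0,0],"turn": [0,0,0],"fingers": -0.5},
    {"dp": [20,0,0],"turn": [0,0,0],"fingers": -0.5},
    {"dp": [0,0,0],"turn": [0,0,0],"fingers": -0.5},
  ],
)

```text
time: 19.68
tool_pos: [0.6131, 0.3343, 0.0522]
eef_rot: [0.006, 0.702, -0.001, 0.712]
wrist_force: [-0.1, -1.5, 0.5]
finger_gap: 0.0643
```

```bash
python3 - <<'E'
from h import *
go([.606,.3313,.021],89.6)
E
```

```text
t 19.68 tcp [0.6131 0.3343 0.0522] xax [ 0.015  0.007 -1.   ] yax [0.011 1.    0.007] yaw_y 89.4 gap 0.0643 F [-0.1 -1.5  0.5] j7 0.92 j [-0.43  0.75 -0.15  1.56  0.15  0.83  0.92]
dp [31.  -3.3 -7.5]
turn [-0.21  0.86 -0.4 ]
turn [179.79  -0.63  -1.35]
```

Request:
move_arm(
  moves=[
    {"dp": [5,-3,-7.5],"turn": [-0.2,0.9,-0.4],"fingers": -0.4},
    {"dp": [10,0,0],"turn": [0,0,0],"fingers": -0.4},
    {"dp": [10,0,0],"turn": [0,0,0],"fingers": -0.4},
    {"dp": [0,0,0],"turn": [0,0,0],"fingers": -0.4},
  ],
)

```text
time: 20.18
tool_pos: [0.6073, 0.3324, 0.029]
eef_rot: [0.003, 0.706, -0.002, 0.708]
wrist_force: [-0.4, 0.2, -0.8]
finger_gap: 0.0596
```

```bash
python3 - <<'E'
from h import *
go([.606,.3313,.021],89.6)
E
```

```text
t 20.18 tcp [0.6073 0.3324 0.029 ] xax [ 0.003  0.002 -1.   ] yax [0.007 1.    0.002] yaw_y 89.57 gap 0.0596 F [-0.4  0.2 -0.8] j7 0.92 j [-0.44  0.78 -0.15  1.57  0.15  0.8   0.92]
dp [ 8.  -1.1 -1.3]
turn [-0.03  0.15 -0.12]
turn [179.97  -0.19  -0.23]
```

Request:
move_arm(
  moves=[
    {"dp": [5,-1,-1],"turn": [0,0.2,-0.1],"fingers": -0.4},
    {"dp": [3,0,0],"turn": [0,0,0],"fingers": -0.4},
    {"dp": [0,0,0],"turn": [0,0,0],"fingers": -0.4},
  ],
)

```text
time: 20.55
tool_pos: [0.6064, 0.3315, 0.0206]
eef_rot: [0.003, 0.707, -0.003, 0.707]
wrist_force: [0.1, -0.6, 0.4]
finger_gap: 0.0597
```

```bash
python3 - <<'E'
from h import *
go([.606,.3313,.021],89.6)
W=cam('wrist','wrist14')
E
```

```text
t 20.55 tcp [0.6064 0.3315 0.0206] xax [-0.001  0.    -1.   ] yax [0.008 1.    0.   ] yaw_y 89.57 gap 0.0597 F [ 0.1 -0.6  0.4] j7 0.92 j [-0.44  0.8  -0.15  1.57  0.15  0.79  0.92]
dp [-0.4 -0.2 -0.4]
turn [-0.03 -0.05 -0.03]
turn [ 1.7997e+02 -4.0000e-02  8.0000e-02]
```

View pics/wrist14.png

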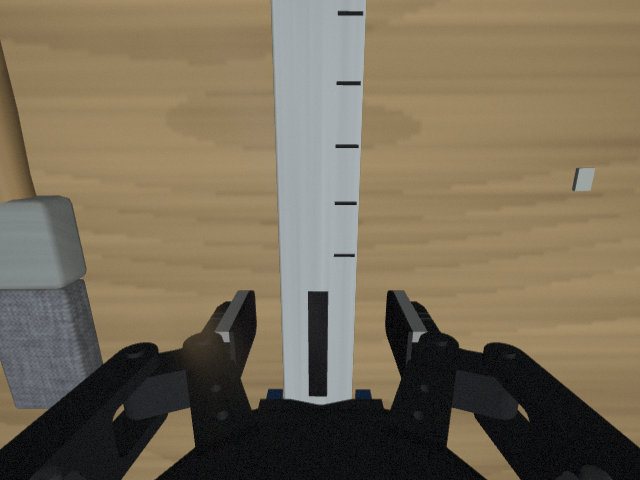

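Request:
move_arm(
  moves=[
    {"dp": [0,0,0],"turn": [0,0,0],"fingers": 0.7},
    {"dp": [0,0,0],"turn": [0,0,0],"fingers": 0.7},
    {"dp": [0,0,0],"turn": [0,0,0],"fingers": 0.7},
    {"dp": [0,0,0],"turn": [0,0,0],"fingers": 0.7},
    {"dp": [0,0,0],"turn": [0,0,0],"fingers": 0.7},
    {"dp": [0,0,0],"turn": [0,0,0],"fingers": 0.7},
  ],
  grip_force=90,
)

```text
time: 21.35
tool_pos: [0.6067, 0.3315, 0.0215]
eef_rot: [0.003, 0.707, -0.002, 0.707]
wrist_force: [-1.3, 0.6, -0.6]
finger_gap: 0.0279
```

```bash
python3 - <<'E'
from h import *
go([.606,.3313,.035],89.6)
W=cam('wrist','wrist15')
E
```

```text
t 21.35 tcp [0.6067 0.3315 0.0215] xax [-0.     0.001 -1.   ] yax [0.008 1.    0.001] yaw_y 89.56 gap 0.0279 F [-1.3  0.6 -0.6] j7 0.92 j [-0.44  0.79 -0.15  1.57  0.15  0.79  0.92]
dp [-13.5  -0.2  -0.7]
turn [-0.04 -0.01 -0.03]
turn [ 1.7996e+02 -5.0000e-02  2.0000e-02]
```

View pics/wrist15.png

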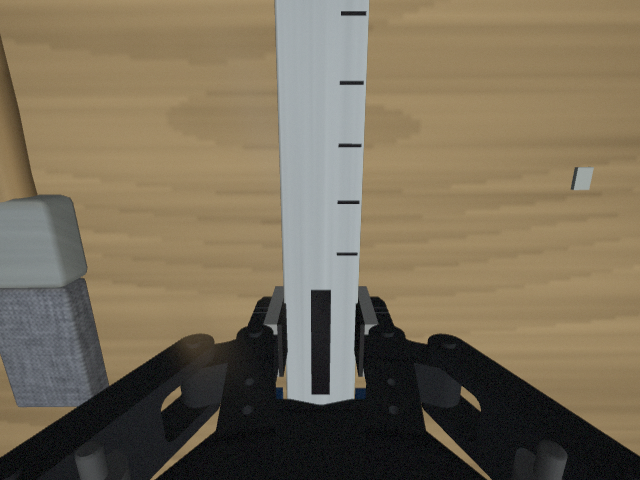

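Request:
move_arm(
  moves=[
    {"dp": [-4,0,0],"turn": [0,1.1,0],"fingers": 0.7},
    {"dp": [-4,0,0],"turn": [0,1.1,0],"fingers": 0.7},
    {"dp": [-4,0,0],"turn": [0,1.1,0],"fingers": 0.7},
    {"dp": [0,0,0],"turn": [0,0,0],"fingers": 0.7},
  ],
)

```text
time: 21.9
tool_pos: [0.607, 0.331, 0.0337]
eef_rot: [0.003, 0.729, -0.003, 0.685]
wrist_force: [-0.5, 0.6, -2.6]
finger_gap: 0.0278
```

```bash
python3 - <<'E'
from h import *
go([.606,.3313,.035],89.6)
W=cam('wrist','wrist16');cam('side','side16')
E
```

```text
t 21.9 tcp [0.607  0.331  0.0337] xax [-0.063  0.001 -0.998] yax [0.008 1.    0.   ] yaw_y 89.54 gap 0.0278 F [-0.5  0.6 -2.6] j7 0.95 j [-0.41  0.81 -0.17  1.51  0.12  0.89  0.95]
dp [-1.2  0.3 -1.1]
turn [-0.06 -3.59 -0.01]
turn [ 1.7985e+02 -2.0000e-02  5.6400e+00]
```

Request:
move_arm(
  moves=[
    {"dp": [-2.5,0,0],"turn": [0,0.8,0],"fingers": 0.7},
    {"dp": [0,0,0],"turn": [0,0,0],"fingers": 0.7},
  ],
)

```text
time: 22.25
tool_pos: [0.6059, 0.331, 0.0356]
eef_rot: [0.002, 0.734, -0.003, 0.679]
wrist_force: [0.4, -0.5, -2.0]
finger_gap: 0.0278
```

```bash
python3 - <<'E'
from h import *
go([.606,.3313,.035],89.6)
W=cam('wrist','wrist17');
c=cam('side'); cv2.imwrite('pics/side17.png',cv2.resize(c['pixels'][110:210,190:350],None,fx=5,fy=5,interpolation=cv2.INTER_CUBIC))
E
```

```text
t 22.25 tcp [0.6059 0.331  0.0356] xax [-0.079  0.    -0.997] yax [ 0.007  1.    -0.001] yaw_y 89.59 gap 0.0278 F [ 0.4 -0.5 -2. ] j7 0.96 j [-0.4   0.81 -0.18  1.49  0.11  0.91  0.96]
dp [0.6 0.3 0.1]
turn [-0.01 -4.5   0.03]
turn [1.7985e+02 5.0000e-02 7.0700e+00]
```

View pics/side17.png

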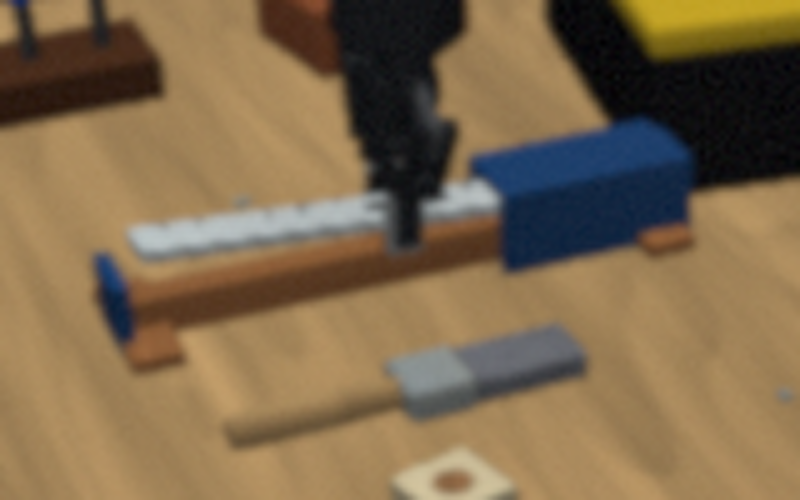

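View pics/wrist17.png

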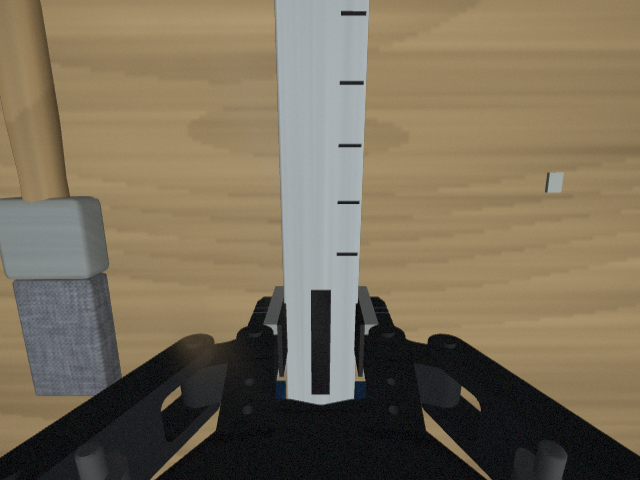

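Request:
move_arm(
  moves=[
    {"dp": [0,0,-15],"turn": [0,0,0],"fingers": 0.7},
    {"dp": [0,0,-15],"turn": [0,0,0],"fingers": 0.7},
    {"dp": [0,0,-15],"turn": [0,0,0],"fingers": 0.7},
    {"dp": [0,0,0],"turn": [0,0,0],"fingers": 0.7},
  ],
)

```text
time: 22.85
tool_pos: [0.5581, 0.3317, 0.0388]
eef_rot: [0.002, 0.735, -0.002, 0.678]
wrist_force: [-0.5, 0.1, -1.8]
finger_gap: 0.0278
```

```bash
python3 - <<'E'
from h import *
s=.045; go([.606-s,.3313,.0356+s*.079],89.6)
E
```

```text
t 22.85 tcp [0.5581 0.3317 0.0388] xax [-0.079 -0.    -0.997] yax [ 0.006  1.    -0.001] yaw_y 89.65 gap 0.0278 F [-0.5  0.1 -1.8] j7 0.92 j [-0.43  0.75 -0.19  1.61  0.11  0.86  0.92]
dp [-0.6 -0.4  2.9]
turn [ 0.05 -4.55  0.05]
turn [-1.7981e+02 -7.0000e-02 -7.1400e+00]
```

Good tracking, with no contact force. I'll continue the draw.

Request:
move_arm(
  moves=[
    {"dp": [-0.5,0,-20],"turn": [0,0,0],"fingers": 0.7},
    {"dp": [0,0,-20],"turn": [0,0,0],"fingers": 0.7},
    {"dp": [0,0,-20],"turn": [0,0,0],"fingers": 0.7},
    {"dp": [0,0,-20],"turn": [0,0,0],"fingers": 0.7},
    {"dp": [0,0,0],"turn": [0,0,0],"fingers": 0.7},
  ],
)

```text
time: 23.48
tool_pos: [0.4801, 0.3323, 0.0466]
eef_rot: [0.003, 0.733, -0.002, 0.68]
wrist_force: [0.6, 0.7, -1.9]
finger_gap: 0.0279
```

```bash
python3 - <<'E'
from h import *
s=.145; go([.606-s,.3313,.0356+s*.079],89.6)
W=cam('wrist','wrist18');
c=cam('side'); cv2.imwrite('pics/side18.png',cv2.resize(c['pixels'][110:210,170:330],None,fx=5,fy=5,interpolation=cv2.INTER_CUBIC))
E
```

```text
t 23.48 tcp [0.4801 0.3323 0.0466] xax [-0.074  0.001 -0.997] yax [0.007 1.    0.001] yaw_y 89.58 gap 0.0279 F [ 0.6  0.7 -1.9] j7 0.85 j [-0.48  0.65 -0.2   1.8   0.11  0.77  0.85]
dp [  1.   -1.1 -19.1]
turn [-0.02 -4.24 -0.04]
turn [ 1.7986e+02 -6.0000e-02  6.6500e+00]
```

View pics/side18.png

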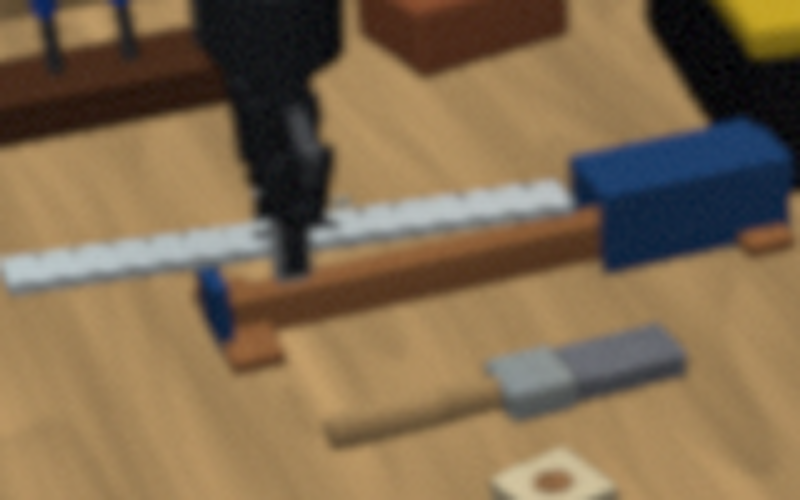

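Request:
move_arm(
  moves=[
    {"dp": [-20,0,-4],"turn": [0,0,0],"fingers": 0.7},
    {"dp": [-35,0,-5],"turn": [0,0,0],"fingers": 0.7},
    {"dp": [-35,0,-5],"turn": [0,0,0],"fingers": 0.7},
    {"dp": [-20,0,-5],"turn": [0,-4.2,0],"fingers": 0.7},
    {"dp": [0,0,0],"turn": [0,0,0],"fingers": 0.7},
  ],
)

```text
time: 24.2
tool_pos: [0.4768, 0.3318, 0.1666]
eef_rot: [0.007, 0.704, -0.004, 0.71]
wrist_force: [-0.2, 0.5, -2.6]
finger_gap: 0.0278
```

```bash
python3 - <<'E'
from h import *
W=cam('wrist','wrist19');
import pickle; pickle.dump(W,open('w19.pkl','wb'))
go([.5584,-.072,.16],14.8)
E
```

```text
t 24.25 tcp [0.4776 0.331  0.1658] xax [ 0.008  0.003 -1.   ] yax [0.016 1.    0.003] yaw_y 89.1 gap 0.0277 F [ 0.5 -0.  -1.9] j7 0.81 j [-0.49  0.43 -0.2   1.81  0.11  0.9   0.81]
dp [   5.1 -401.7   87.1]
turn [74.3   0.27 -0.47]
turn [-105.7     0.51    0.29]
```

View pics/wrist19.png

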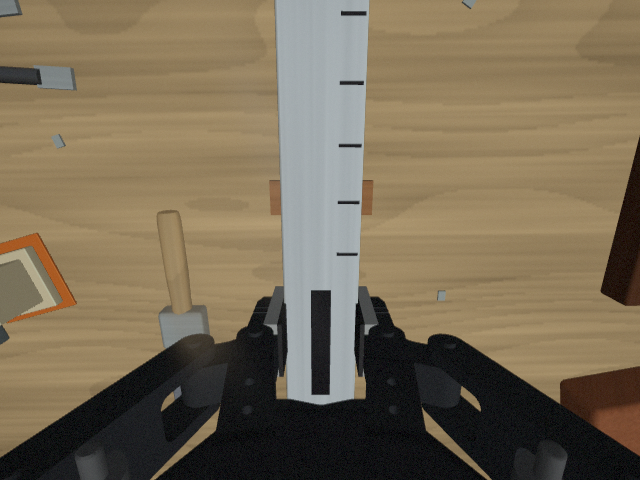

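```bash
python3 - <<'E'
from h import *
import pickle; W=pickle.load(open('w19.pkl','rb'))
p=np.array([.4776,.331,.1658]);R=Ro.from_quat(manip.sense()['eef_rot']).as_matrix()
def off(u,v,h=-.0107):  # intersect with plane tool-x = h
    f,cx,cy=K(W);Rc=np.array(W['R']);o=-Rc.T@np.array(W['t']);d=Rc.T@np.array([(u-cx)/f,(v-cy)/f,1])
    ot=R.T@(o-p);dt=R.T@d; return ot+dt*(h-ot[0])/dt[0]
a=off(321,291);b=off(321,394.5);print(a,b,(a+b)/2)
print(off(275,0),off(369,0),off(283.5,250),off(361,250),off(287,390),off(355.5,390))
E
```

```text
[-0.0107      0.0014285  -0.01682975] [-0.0107      0.00150283  0.03323723] [-0.0107      0.00146566  0.00820374]
[-0.0107     -0.01322173 -0.11682292] [-0.0107      0.01641783 -0.11686919] [-0.0107     -0.0130754  -0.03407966] [-0.0107      0.0168521  -0.03409567] [-0.0107     -0.01351698  0.0308348 ] [-0.0107      0.01674205  0.03084296]
```

Request:
move_arm(
  moves=[
    {"dp": [-4,-50,10],"turn": [0,0.3,-0.4],"fingers": 0.7},
    {"dp": [0,-50,10],"turn": [0,0,0],"fingers": 0.7},
    {"dp": [0,-50,10],"turn": [0,0,0],"fingers": 0.7},
    {"dp": [0,-50,10],"turn": [0,0,0],"fingers": 0.7},
    {"dp": [0,0,0],"turn": [10,0,0],"fingers": 0.7},
    {"dp": [0,0,0],"turn": [10,0,0],"fingers": 0.7},
    {"dp": [0,0,0],"turn": [10,0,0],"fingers": 0.7},
    {"dp": [0,0,0],"turn": [10,0,0],"fingers": 0.7},
    {"dp": [0,0,0],"turn": [10,0,0],"fingers": 0.7},
    {"dp": [0,0,0],"turn": [10,0,0],"fingers": 0.7},
    {"dp": [0,0,0],"turn": [10,0,0],"fingers": 0.7},
    {"dp": [0,0,0],"turn": [4,0,0],"fingers": 0.7},
    {"dp": [0,0,0],"turn": [0,0,0],"fingers": 0.7},
  ],
)

```text
time: 25.88
tool_pos: [0.5188, 0.1125, 0.1599]
eef_rot: [0.439, 0.553, -0.453, 0.544]
wrist_force: [-0.9, 0.3, -1.6]
finger_gap: 0.0282
```

```bash
python3 - <<'E'
from h import *
go([.5562,-.0636,.13],14.8)
E
```

```text
t 25.88 tcp [0.5188 0.1125 0.1599] xax [-0.023 -0.008 -1.   ] yax [ 0.979  0.204 -0.024] yaw_y 11.8 gap 0.0282 F [-0.9  0.3 -1.6] j7 -0.01 j [-0.37  0.37  0.13  1.92 -0.06  0.88 -0.01]
dp [ 30.5   1.3 179.9]
turn [-3.    0.15  1.4 ]
turn [176.99   2.17  -0.23]
```

Request:
move_arm(
  moves=[
    {"dp": [0,0,45],"turn": [-3,0.2,1.4],"fingers": 0.7},
    {"dp": [0,0,45],"turn": [0,0,0],"fingers": 0.7},
    {"dp": [0,0,45],"turn": [0,0,0],"fingers": 0.7},
    {"dp": [0,0,35],"turn": [0,0,0],"fingers": 0.7},
    {"dp": [0,0,0],"turn": [0,0,0],"fingers": 0.7},
    {"dp": [0,0,0],"turn": [0,0,0],"fingers": 0.7},
  ],
)

```text
time: 26.62
tool_pos: [0.5622, -0.0579, 0.1567]
eef_rot: [0.427, 0.565, -0.429, 0.561]
wrist_force: [0.4, 0.2, -1.9]
finger_gap: 0.0282
```

```bash
python3 - <<'E'
from h import *
go([.5562,-.0636,.09],14.8)
cam('wrist','wrist20')
E
```

```text
t 26.62 tcp [ 0.5622 -0.0579  0.1567] xax [-0.006  0.002 -1.   ] yax [ 0.963  0.268 -0.005] yaw_y 15.53 gap 0.0282 F [ 0.4  0.2 -1.9] j7 0.41 j [-0.08  0.42  0.17  1.85 -0.09  0.88  0.41]
dp [66.7 -6.9  4.1]
turn [ 0.73 -0.19  0.3 ]
turn [-179.27   -0.47   -0.29]
```

View pics/wrist20.png

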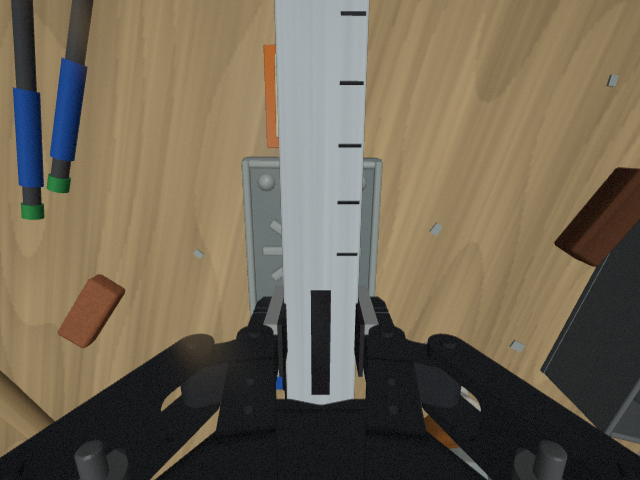

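Request:
move_arm(
  moves=[
    {"dp": [20,-7,4],"turn": [0.7,-0.2,0.3],"fingers": 0.7},
    {"dp": [25,0,0],"turn": [0,0,0],"fingers": 0.7},
    {"dp": [15,0,0],"turn": [0,0,0],"fingers": 0.7},
    {"dp": [0,0,0],"turn": [0,0,0],"fingers": 0.7},
  ],
)

```text
time: 27.18
tool_pos: [0.5567, -0.0585, 0.0955]
eef_rot: [0.429, 0.562, -0.428, 0.562]
wrist_force: [-0.1, 0.8, -2.3]
finger_gap: 0.0279
```

```bash
python3 - <<'E'
from h import *
go([.5562,-.0636,.065],14.8)
E
```

```text
t 27.18 tcp [ 0.5567 -0.0585  0.0955] xax [ 0.001  0.002 -1.   ] yax [0.964 0.265 0.001] yaw_y 15.34 gap 0.0279 F [-0.1  0.8 -2.3] j7 0.42 j [-0.07  0.5   0.15  1.91 -0.11  0.74  0.42]
dp [30.5 -1.9  4.9]
turn [ 0.54 -0.09 -0.06]
turn [-1.7946e+02  9.0000e-02 -1.4000e-01]
```

Request:
move_arm(
  moves=[
    {"dp": [10,-2,5],"turn": [0.6,-0.1,0],"fingers": 0.7},
    {"dp": [12,0,0],"turn": [0,0,0],"fingers": 0.7},
    {"dp": [5,0,0],"turn": [0,0,0],"fingers": 0.7},
    {"dp": [0,0,0],"turn": [0,0,0],"fingers": 0.7},
  ],
)

```text
time: 27.68
tool_pos: [0.5575, -0.0638, 0.0682]
eef_rot: [0.432, 0.559, -0.431, 0.561]
wrist_force: [-0.5, -0.5, -2.2]
finger_gap: 0.028
```

```bash
python3 - <<'E'
from h import *
go([.5562,-.0636,.057],14.8)
for n in ['scene','side']: 
    c=cam(n); u,v=proj(c,[.5562,-.0636,.06]).astype(int)
    cv2.imwrite('pics/%s21.png'%n,cv2.resize(c['pixels'][v-60:v+60,u-80:u+80],None,fx=5,fy=5,interpolation=cv2.INTER_CUBIC))
E
```

```text
t 27.68 tcp [ 0.5575 -0.0638  0.0682] xax [ 0.004 -0.    -1.   ] yax [0.967 0.255 0.004] yaw_y 14.76 gap 0.028 F [-0.5 -0.5 -2.2] j7 0.43 j [-0.05  0.54  0.15  1.92 -0.12  0.68  0.43]
dp [11.2 -1.3 -0.5]
turn [-0.04  0.06 -0.2 ]
turn [ 1.7996e+02 -3.2000e-01 -9.0000e-02]
```

View pics/side21.png

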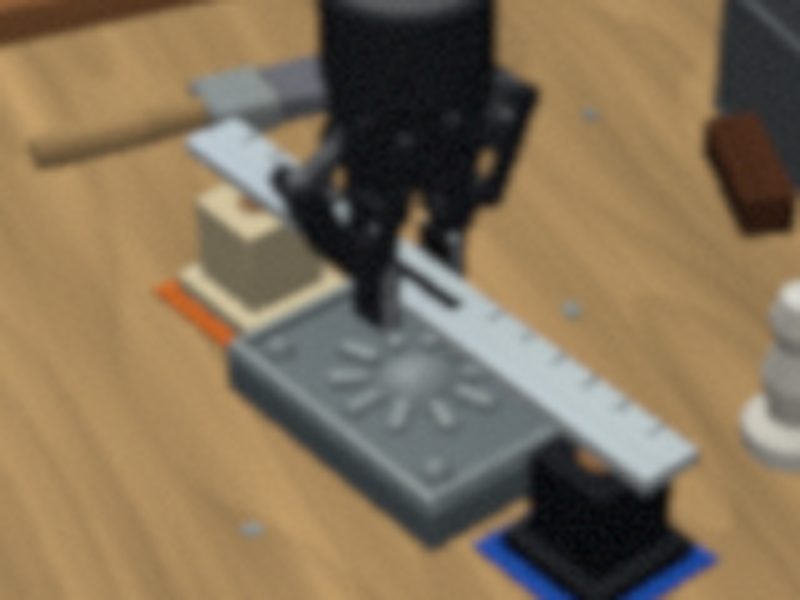

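View pics/scene21.png

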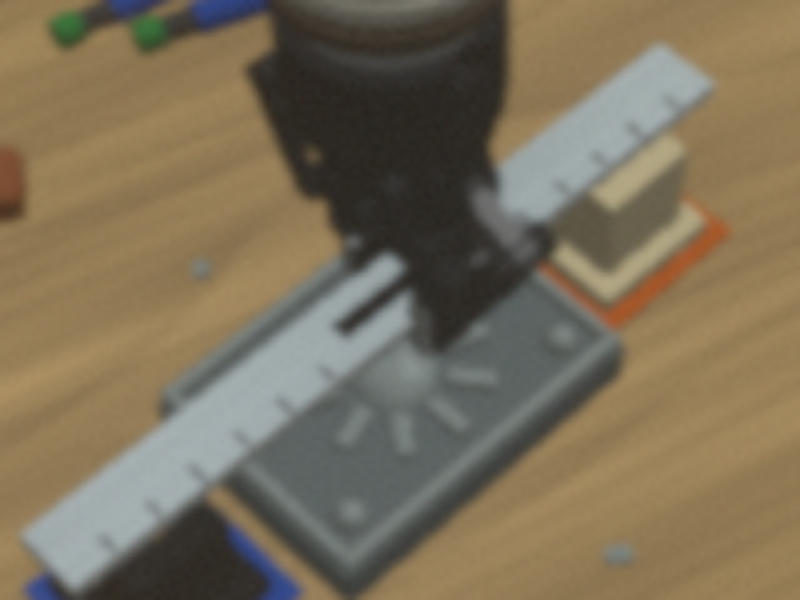

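Request:
move_arm(
  moves=[
    {"dp": [5,-1.3,-0.5],"turn": [0,0.1,-0.2],"fingers": 0.7},
    {"dp": [5,0,0],"turn": [0,0,0],"fingers": 0.7},
    {"dp": [0,0,0],"turn": [0,0,0],"fingers": 0.7},
  ],
)

```text
time: 28.15
tool_pos: [0.557, -0.0636, 0.0587]
eef_rot: [0.432, 0.56, -0.431, 0.56]
wrist_force: [0.1, -0.4, -3.1]
finger_gap: 0.0279
```

```bash
python3 - <<'E'
from h import *
go([.5562,-.0636,.0553],14.8)
E
```

```text
t 28.15 tcp [ 0.557  -0.0636  0.0587] xax [ 0.002  0.001 -1.   ] yax [0.967 0.255 0.002] yaw_y 14.76 gap 0.0279 F [ 0.1 -0.4 -3.1] j7 0.43 j [-0.05  0.56  0.15  1.92 -0.13  0.67  0.43]
dp [ 3.4 -0.8 -0.2]
turn [-0.04 -0.02 -0.11]
turn [ 1.7996e+02 -1.7000e-01  3.0000e-02]
```

Request:
move_arm(
  moves=[
    {"dp": [2.2,-0.8,0],"turn": [0,0,-0.1],"fingers": 0.7},
    {"dp": [1.2,0,0],"turn": [0,0,0],"fingers": 0.7},
    {"dp": [0,0,0],"turn": [0,0,0],"fingers": 0.7},
  ],
)

```text
time: 28.52
tool_pos: [0.5563, -0.0638, 0.0554]
eef_rot: [0.432, 0.56, -0.431, 0.56]
wrist_force: [0.1, -0.5, -2.1]
finger_gap: 0.0279
```

```bash
python3 - <<'E'
from h import *
go([.5562,-.0636,.0553],14.8)
E
```

```text
t 28.52 tcp [ 0.5563 -0.0638  0.0554] xax [ 0.  0. -1.] yax [0.967 0.255 0.   ] yaw_y 14.76 gap 0.0279 F [ 0.1 -0.5 -2.1] j7 0.43 j [-0.05  0.57  0.15  1.92 -0.13  0.66  0.43]
dp [ 0.1 -0.  -0.2]
turn [-0.04 -0.02 -0.01]
turn [ 1.7996e+02 -1.0000e-02  3.0000e-02]
```

Request:
move_arm(
  moves=[
    {"dp": [0.8,0,0],"turn": [0,0,0],"fingers": 0.7},
    {"dp": [0.5,0,0],"turn": [0,0,0],"fingers": 0.7},
  ],
)

```text
time: 28.78
tool_pos: [0.5563, -0.0638, 0.0553]
eef_rot: [0.432, 0.56, -0.431, 0.56]
wrist_force: [-1.9, 1.2, 3.5]
finger_gap: 0.0281
```

```bash
python3 - <<'E'
from h import *
go([.5562,-.0636,.0553],14.8)
E
```

```text
t 28.77 tcp [ 0.5563 -0.0638  0.0553] xax [-0.     0.001 -1.   ] yax [0.967 0.255 0.   ] yaw_y 14.76 gap 0.0281 F [-1.9  1.2  3.5] j7 0.43 j [-0.05  0.57  0.15  1.92 -0.13  0.66  0.43]
dp [ 0.   0.  -0.2]
turn [-0.04 -0.04 -0.01]
turn [ 1.7996e+02 -1.0000e-02  6.0000e-02]
```

Contact: the force rose to +3.5 N. Releasing.

Request:
move_arm(
  moves=[
    {"dp": [0,0,0],"turn": [0,0,0],"fingers": 0.1},
    {"dp": [0,0,0],"turn": [0,0,0],"fingers": -0.1},
    {"dp": [0,0,0],"turn": [0,0,0],"fingers": -0.4},
    {"dp": [0,0,0],"turn": [0,0,0],"fingers": -0.4},
    {"dp": [-15,0,0],"turn": [0,0,0],"fingers": -0.4},
    {"dp": [-35,0,0],"turn": [0,0,0],"fingers": -0.4},
    {"dp": [-40,0,0],"turn": [0,0,0],"fingers": -0.4},
    {"dp": [-40,0,0],"turn": [0,0,0],"fingers": -0.4},
    {"dp": [-20,0,0],"turn": [0,0,0],"fingers": -0.4},
    {"dp": [0,0,0],"turn": [0,0,0],"fingers": -0.4},
  ],
)

```text
time: 30.02
tool_pos: [0.5577, -0.0643, 0.215]
eef_rot: [0.433, 0.558, -0.43, 0.562]
wrist_force: [0.6, 0.1, -0.3]
finger_gap: 0.0597
```

```bash
python3 - <<'E'
from h import *
import pickle
d={}
for n in ['scene','side','wrist']: d[n]=cam(n,n+'22')
pickle.dump(d,open('d22.pkl','wb'))
go([.595,-.327,.2],83)
print(proj(d['wrist'],[.5584,-.072,.066]))
E
```

```text
t 30.18 tcp [ 0.5558 -0.0641  0.2118] xax [ 0.  0. -1.] yax [0.967 0.254 0.   ] yaw_y 14.74 gap 0.0597 F [-0.   0.8 -0.8] j7 0.39 j [-0.08  0.34  0.19  1.83 -0.08  0.98  0.39]
dp [ 11.7 -28.9 264.3]
turn [-6.826e+01 -1.000e-02 -2.000e-02]
turn [ 1.1174e+02 -2.0000e-02  1.0000e-02]
[320.25393738 240.93214985]
```

View pics/wrist22.png

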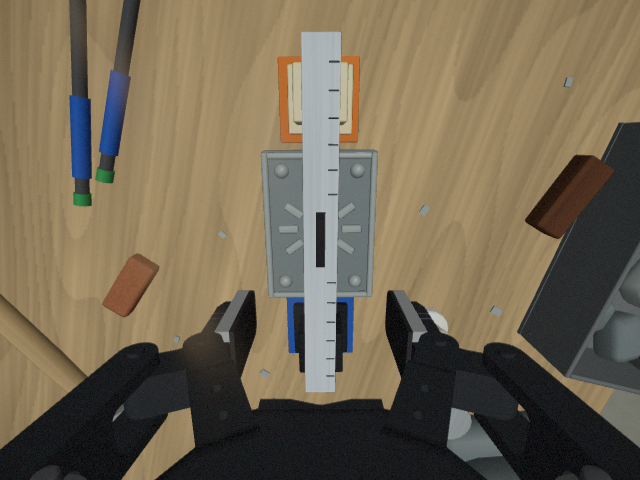

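```bash
python3 - <<'E'
from h import *
import pickle
W=pickle.load(open('d1.pkl','rb'))['wrist']
g=np.array([.5945,-.327]);a=np.radians(-6.6);R=np.array([[np.cos(a),np.sin(a)],[-np.sin(a),np.cos(a)]])
for q in [(383,298,.012),(410,293,.012),(428,340,.012),(460,302,.012),(520,268,.012),(490,285,.056),(497,307,.065)]: P=ray(W,*q);print(q,P.round(3),(R@(P[:2]-g)).round(3))
E
```

```text
(383, 298, 0.012) [ 0.521 -0.418  0.012] [-0.062 -0.099]
(410, 293, 0.012) [ 0.555 -0.417  0.012] [-0.029 -0.094]
(428, 340, 0.012) [ 0.571 -0.486  0.012] [-0.005 -0.161]
(460, 302, 0.012) [ 0.614 -0.439  0.012] [ 0.033 -0.109]
(520, 268, 0.012) [ 0.687 -0.406  0.012] [ 0.101 -0.068]
(490, 285, 0.056) [ 0.631 -0.399  0.056] [ 0.045 -0.068]
(497, 307, 0.065) [ 0.634 -0.422  0.065] [ 0.05  -0.089]
```

Request:
move_arm(
  moves=[
    {"dp": [0,-10,44],"turn": [0,0,0],"fingers": -0.4},
    {"dp": [0,-5,44],"turn": [0,0,0],"fingers": -0.4},
    {"dp": [0,-5,44],"turn": [0,0,0],"fingers": -0.4},
    {"dp": [0,-5,44],"turn": [0,0,0],"fingers": -0.4},
    {"dp": [0,0,0],"turn": [10,0,0],"fingers": -0.4},
    {"dp": [0,0,0],"turn": [10,0,0],"fingers": -0.4},
    {"dp": [0,0,0],"turn": [10,0,0],"fingers": -0.4},
    {"dp": [0,0,0],"turn": [10,0,0],"fingers": -0.4},
    {"dp": [0,0,0],"turn": [10,0,0],"fingers": -0.4},
    {"dp": [0,0,0],"turn": [10,0,0],"fingers": -0.4},
    {"dp": [0,0,0],"turn": [10,0,0],"fingers": -0.4},
    {"dp": [0,0,0],"turn": [10,0,0],"fingers": -0.4},
    {"dp": [0,0,0],"turn": [10,0,0],"fingers": -0.4},
    {"dp": [0,0,0],"turn": [10,0,0],"fingers": -0.4},
    {"dp": [0,0,0],"turn": [10,0,0],"fingers": -0.4},
    {"dp": [0,0,0],"turn": [0,0,0],"fingers": -0.4},
  ],
)

```text
time: 32.17
tool_pos: [0.5605, -0.2412, 0.181]
eef_rot: [-0.687, 0.052, 0.723, 0.057]
wrist_force: [-0.9, -0.1, 0.4]
finger_gap: 0.0599
```

```bash
python3 - <<'E'
from h import *
go([.5945,-.327,.2],-96.6)
W=cam('wrist','wrist23');import pickle; pickle.dump(W,open('w23.pkl','wb'))
print(proj(W,[.5945,-.327,.065]))
E
```

```text
t 32.17 tcp [ 0.5605 -0.2412  0.181 ] xax [-0.05   0.01  -0.999] yax [-0.154 -0.988 -0.002] yaw_y -98.84 gap 0.0599 F [-0.9 -0.1  0.4] j7 -1.05 j [-0.13  0.57  0.68  1.7  -0.39  1.07 -1.05]
dp [-21.5  79.6 -45.8]
turn [-2.23  2.93  0.18]
turn [177.71   0.28  -4.55]
[431.32154633 172.0213434 ]
```

View pics/wrist23.png

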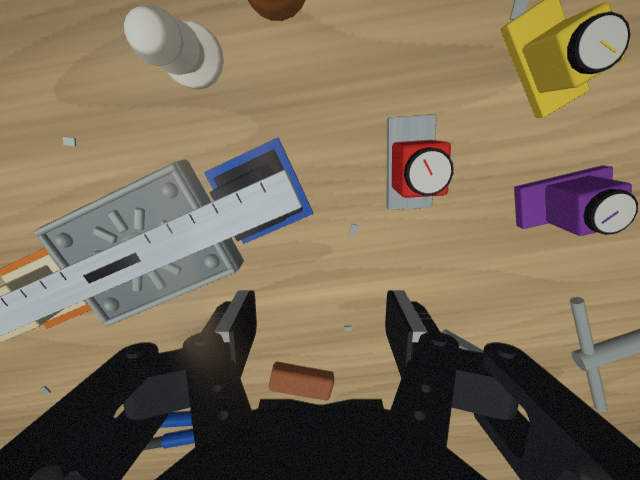

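```bash
python3 - <<'E'
from h import *
import pickle
W=pickle.load(open('w23.pkl','rb'))
im=W['pixels'][100:220,370:470];cv2.imwrite('pics/c8.png',cv2.resize(im,None,fx=5,fy=5,interpolation=cv2.INTER_CUBIC))
E
```

```text
(no output)
```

View pics/c8.png

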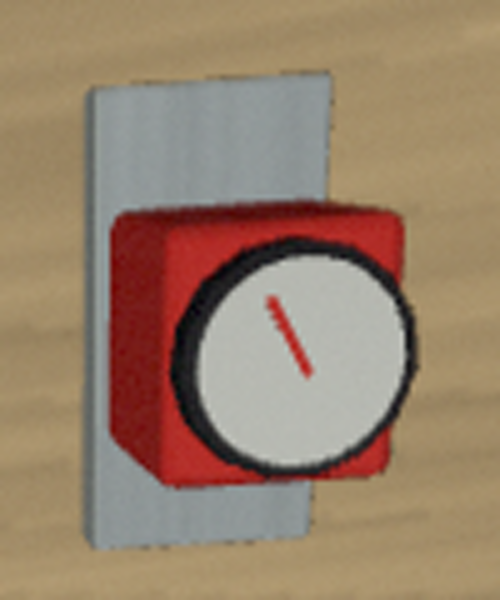

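```bash
python3 - <<'E'
from h import *
import pickle
W=pickle.load(open('w23.pkl','rb'))
P=[ray(W,*q,.012) for q in [(389,117.4),(436,114.4),(432,207),(389,209.6)]]
print(np.round(P,4),np.mean(P,0),'dial',ray(W,430.6,172,.065))
for a,b in ((3,0),(2,1)): v=P[b]-P[a];print(np.degrees(np.arctan2(v[1],v[0])),np.linalg.norm(v))
for a,b in ((0,1),(3,2)): v=P[b]-P[a];print(np.degrees(np.arctan2(v[1],v[0])),np.linalg.norm(v))
go([.5945,-.3265,.16],-96.6)
E
```

```text
[[ 0.6358 -0.31    0.012 ]
 [ 0.6321 -0.349   0.012 ]
 [ 0.5532 -0.3423  0.012 ]
 [ 0.5568 -0.3032  0.012 ]] [ 0.59445649 -0.32612363  0.012     ] dial [ 0.5945956  -0.32648412  0.065     ]
-4.914346780096148 0.07930403896026335
-4.862864684763285 0.07918906129917266
-95.42067623488242 0.03912810096320171
-95.25165544876187 0.039198406304575176
t 32.23 tcp [ 0.5604 -0.2411  0.181 ] xax [-0.05   0.01  -0.999] yax [-0.152 -0.988 -0.002] yaw_y -98.73 gap 0.0596 F [-0.4 -0.9 -0.4] j7 -1.04 j [-0.13  0.57  0.68  1.7  -0.39  1.07 -1.04]
dp [ 18.4  79.3 -47.7]
turn [-2.13  2.93  0.2 ]
turn [177.81   0.31  -4.55]
```

Request:
move_arm(
  moves=[
    {"dp": [0,40,-24],"turn": [-3.6,2.9,0.2],"fingers": -0.4},
    {"dp": [0,40,-20],"turn": [0,0,0],"fingers": -0.4},
    {"dp": [20,0,0],"turn": [0,0,0],"fingers": -0.4},
    {"dp": [30,0,0],"turn": [0,0,0],"fingers": -0.4},
    {"dp": [0,0,0],"turn": [0,0,0],"fingers": -0.4},
  ],
)

```text
time: 32.85
tool_pos: [0.594, -0.3247, 0.1239]
eef_rot: [-0.705, 0.023, 0.708, 0.026]
wrist_force: [0.8, 0.1, 1.4]
finger_gap: 0.0602
```

```bash
python3 - <<'E'
from h import *
go([.5945,-.3263,.075],-95.1)
W=cam('wrist','wrist24');import pickle; pickle.dump(W,open('w24.pkl','wb'))
print(proj(W,[.5945,-.3263,.065]))
E
```

```text
t 32.85 tcp [ 0.594  -0.3247  0.1239] xax [-0.004  0.004 -1.   ] yax [-0.069 -0.998 -0.004] yaw_y -93.95 gap 0.0602 F [0.8 0.1 1.4] j7 -0.83 j [ 0.06  0.72  0.61  1.59 -0.47  0.99 -0.83]
dp [48.9  1.8 -0.8]
turn [1.15 0.26 0.24]
turn [-178.85   -0.37    0.41]
[324.38280884 265.47734925]
```

View pics/wrist24.png

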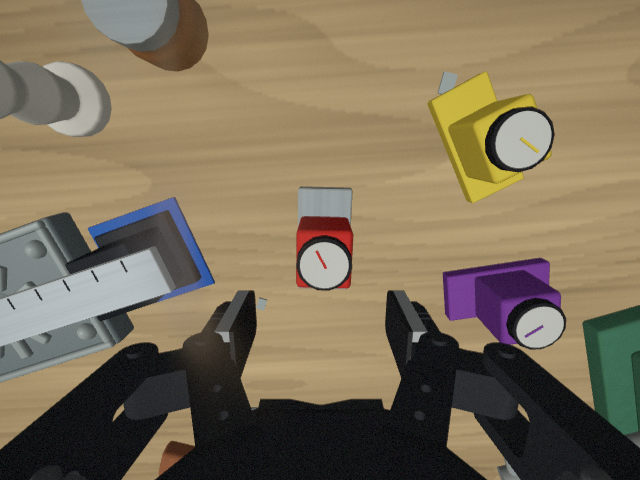

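Request:
move_arm(
  moves=[
    {"dp": [15,2,-1],"turn": [1.5,0.3,0.2],"fingers": -0.4},
    {"dp": [25,0,0],"turn": [0,0,0],"fingers": -0.4},
    {"dp": [15,0,0],"turn": [0,0,0],"fingers": -0.4},
    {"dp": [0,0,0],"turn": [0,0,0],"fingers": -0.4},
  ],
)

```text
time: 33.4
tool_pos: [0.5983, -0.3263, 0.0708]
eef_rot: [0.709, -0.034, -0.703, -0.033]
wrist_force: [-0.5, -0.4, 0.4]
finger_gap: 0.0595
```

```bash
python3 - <<'E'
from h import *
go([.5945,-.3263,.030],-95.1)
W=cam('wrist','wrist25')
E
```

```text
t 33.4 tcp [ 0.5983 -0.3263  0.0708] xax [ 0.008 -0.002 -1.   ] yax [-0.094 -0.996  0.001] yaw_y -95.41 gap 0.0595 F [-0.5 -0.4  0.4] j7 -0.82 j [ 0.07  0.78  0.58  1.61 -0.51  0.9  -0.82]
dp [40.8  0.3  4.1]
turn [-0.31 -0.46 -0.06]
turn [ 1.7969e+02 -1.0000e-01  7.2000e-01]
```

View pics/wrist25.png

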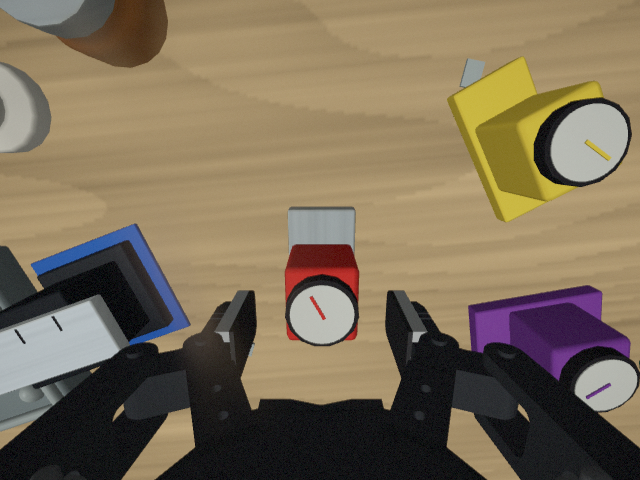

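Request:
move_arm(
  moves=[
    {"dp": [12,0,4],"turn": [0.4,-0.5,0],"fingers": -0.4},
    {"dp": [15,0,0],"turn": [0,0,0],"fingers": -0.4},
    {"dp": [12,0,0],"turn": [0,0,0],"fingers": -0.4},
    {"dp": [0,0,0],"turn": [0,0,0],"fingers": -0.4},
  ],
)

```text
time: 33.95
tool_pos: [0.5955, -0.3268, 0.0314]
eef_rot: [0.707, -0.037, -0.706, -0.035]
wrist_force: [-1.0, 0.2, -0.2]
finger_gap: 0.0596
```

```bash
python3 - <<'E'
from h import *
go([.5945,-.3263,.030],-95.9)
W=cam('wrist','wrist26')
E
```

```text
t 33.95 tcp [ 0.5955 -0.3268  0.0314] xax [ 0.002 -0.002 -1.   ] yax [-0.102 -0.995  0.002] yaw_y -95.84 gap 0.0596 F [-1.   0.2 -0.2] j7 -0.81 j [ 0.09  0.83  0.55  1.62 -0.54  0.84 -0.81]
dp [ 1.4 -0.4  1.1]
turn [ 0.06 -0.11 -0.13]
turn [-1.7994e+02  2.0000e-01 -1.7000e-01]
```

View pics/wrist26.png

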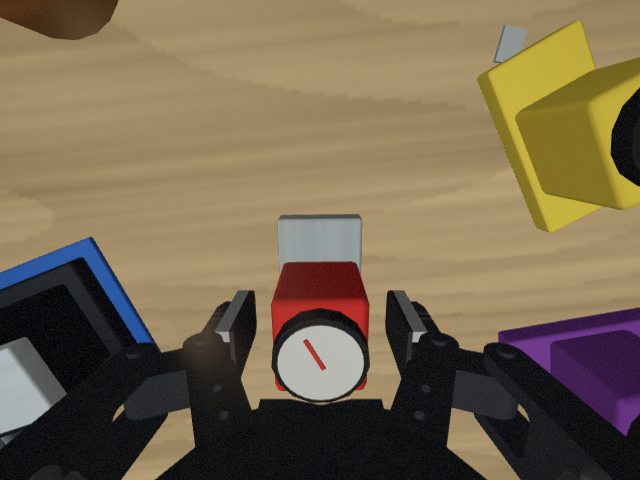

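Aligned and centred. Closing.

Request:
move_arm(
  moves=[
    {"dp": [0,0,1],"turn": [0,0,0],"fingers": 0.5},
    {"dp": [0,0,0],"turn": [0,0,0],"fingers": 0.5},
    {"dp": [0,0,0],"turn": [0,0,0],"fingers": 0.5},
    {"dp": [0,0,0],"turn": [0,0,0],"fingers": 0.5},
    {"dp": [0,0,0],"turn": [0,0,0],"fingers": 0.5},
  ],
  grip_force=50,
)

```text
time: 34.62
tool_pos: [0.595, -0.3272, 0.0325]
eef_rot: [0.707, -0.037, -0.705, -0.035]
wrist_force: [0.4, 0.5, -2.1]
finger_gap: 0.0357
```

```bash
python3 - <<'E'
from h import *
go([.5945,-.3263,.030],-95.9)
W=cam('wrist','wrist27')
p=np.array(manip.sense()['tool_pos']);print('dial?',proj(W,[.5945,-.3263,.065]))
E
```

```text
t 34.62 tcp [ 0.595  -0.3272  0.0325] xax [ 0.003 -0.003 -1.   ] yax [-0.102 -0.995  0.003] yaw_y -95.84 gap 0.0357 F [ 0.4  0.5 -2.1] j7 -0.81 j [ 0.09  0.83  0.55  1.62 -0.54  0.84 -0.81]
dp [ 2.5 -0.8  0.6]
turn [ 0.06 -0.2  -0.17]
turn [-179.94    0.27   -0.31]
dial? [319.88271474 360.81513526]
```

View pics/wrist27.png

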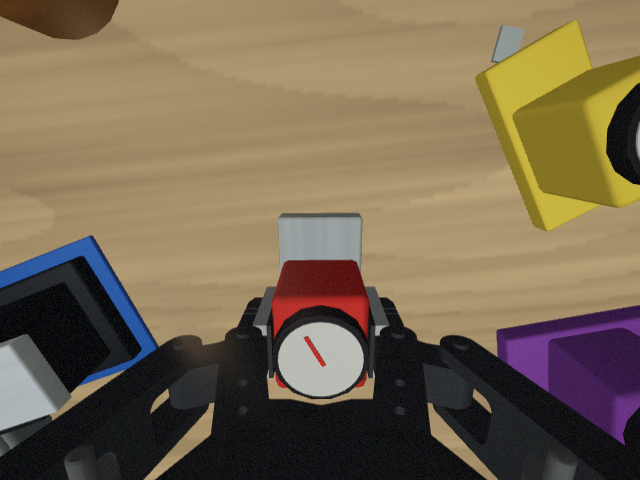

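```bash
python3 - <<'E'
from h import *
c=manip.camera('wrist');print(ray(c,321,359,.0655)); s=manip.sense();R=Ro.from_quat(s['eef_rot']).as_matrix();print((R.T@(ray(c,321,359,.0655)-s['tool_pos']))*1000)
E
```

```text
[ 0.5955458  -0.32679887  0.0655    ]
[-33.0102646   -0.29453803  -0.63291618]
```

Request:
move_arm(
  moves=[
    {"dp": [-20,0,0],"turn": [0,0,0],"fingers": 0.5},
    {"dp": [-40,0,0],"turn": [0,0,0],"fingers": 0.5},
    {"dp": [-40,0,0],"turn": [0,0,0],"fingers": 0.5},
    {"dp": [-40,0,0],"turn": [0,0,0],"fingers": 0.5},
    {"dp": [-20,0,0],"turn": [0,0,0],"fingers": 0.5},
    {"dp": [0,0,0],"turn": [0,0,0],"fingers": 0.5},
  ],
)

```text
time: 35.48
tool_pos: [0.594, -0.3271, 0.2019]
eef_rot: [0.708, -0.038, -0.705, -0.035]
wrist_force: [0.3, 0.1, -3.3]
finger_gap: 0.0356
```

```bash
python3 - <<'E'
from h import *
go([.5584,-.072,.2],14.8)
E
```

```text
t 35.48 tcp [ 0.594  -0.3271  0.2019] xax [ 0.004 -0.004 -1.   ] yax [-0.103 -0.995  0.003] yaw_y -95.92 gap 0.0356 F [ 0.3  0.1 -3.3] j7 -0.9 j [ 0.02  0.63  0.66  1.54 -0.42  1.11 -0.9 ]
dp [   0.9 -250.1   61.7]
turn [-110.71    0.     -0.38]
turn [69.28 -0.34 -0.  ]
```

Request:
move_arm(
  moves=[
    {"dp": [0,-42,10],"turn": [0,0,0],"fingers": 0.5},
    {"dp": [0,-42,10],"turn": [0,0,0],"fingers": 0.5},
    {"dp": [0,-42,10],"turn": [0,0,0],"fingers": 0.5},
    {"dp": [0,-42,10],"turn": [0,0,0],"fingers": 0.5},
    {"dp": [0,-42,10],"turn": [0,0,0],"fingers": 0.5},
    {"dp": [0,0,0],"turn": [-10,0,0],"fingers": 0.5},
    {"dp": [0,0,0],"turn": [-10,0,0],"fingers": 0.5},
    {"dp": [0,0,0],"turn": [-10,0,0],"fingers": 0.5},
    {"dp": [0,0,0],"turn": [-10,0,0],"fingers": 0.5},
    {"dp": [0,0,0],"turn": [-10,0,0],"fingers": 0.5},
    {"dp": [0,0,0],"turn": [-10,0,0],"fingers": 0.5},
    {"dp": [0,0,0],"turn": [-10,0,0],"fingers": 0.5},
    {"dp": [0,0,0],"turn": [-10,0,0],"fingers": 0.5},
    {"dp": [0,0,0],"turn": [-10,0,0],"fingers": 0.5},
    {"dp": [0,0,0],"turn": [-10,0,0],"fingers": 0.5},
    {"dp": [0,0,0],"turn": [-8,0,0],"fingers": 0.5},
    {"dp": [0,0,0],"turn": [0,0,0],"fingers": 0.5},
  ],
)

```text
time: 37.6
tool_pos: [0.5443, -0.099, 0.1707]
eef_rot: [0.417, 0.577, -0.436, 0.55]
wrist_force: [-0.2, -0.2, -2.3]
finger_gap: 0.0352
```

```bash
python3 - <<'E'
from h import *
go([.5584,-.072,.15],14.8)
E
```

```text
t 37.6 tcp [ 0.5443 -0.099   0.1707] xax [-0.046  0.001 -0.999] yax [ 0.961  0.272 -0.044] yaw_y 15.81 gap 0.0352 F [-0.2 -0.2 -2.3] j7 0.51 j [-0.07  0.41  0.25  1.84 -0.11  0.95  0.51]
dp [ 20.1  21.8 -21.8]
turn [ 0.99 -0.78  2.55]
turn [-178.96   -3.98   -1.21]
```

Request:
move_arm(
  moves=[
    {"dp": [0,22,-22],"turn": [1,-0.8,2.6],"fingers": 0.5},
    {"dp": [10,0,0],"turn": [0,0,0],"fingers": 0.5},
    {"dp": [0,0,0],"turn": [0,0,0],"fingers": 0.5},
  ],
)

```text
time: 37.98
tool_pos: [0.5574, -0.0719, 0.1567]
eef_rot: [0.433, 0.559, -0.435, 0.557]
wrist_force: [0.3, -0.4, -2.9]
finger_gap: 0.0352
```

```bash
python3 - <<'E'
from h import *
go([.5584,-.072,.12],14.8)
W=cam('wrist','wrist28')
E
```

```text
t 37.98 tcp [ 0.5574 -0.0719  0.1567] xax [-0.003 -0.    -1.   ] yax [ 0.969  0.246 -0.003] yaw_y 14.22 gap 0.0352 F [ 0.3 -0.4 -2.9] j7 0.44 j [-0.11  0.42  0.24  1.87 -0.13  0.87  0.44]
dp [36.7  1.1  0.3]
turn [-0.58 -0.03  0.2 ]
turn [1.7941e+02 3.1000e-01 5.0000e-02]
```

View pics/wrist28.png

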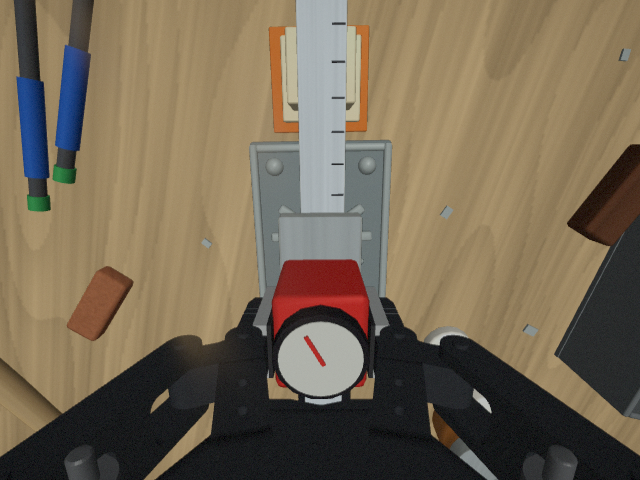

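Request:
move_arm(
  moves=[
    {"dp": [12,1,0],"turn": [-0.6,0,0.2],"fingers": 0.5},
    {"dp": [15,0,0],"turn": [0,0,0],"fingers": 0.5},
    {"dp": [10,0,0],"turn": [0,0,0],"fingers": 0.5},
    {"dp": [0,0,0],"turn": [0,0,0],"fingers": 0.5},
  ],
)

```text
time: 38.52
tool_pos: [0.5584, -0.0726, 0.117]
eef_rot: [0.432, 0.56, -0.432, 0.56]
wrist_force: [0.1, 0.3, -3.1]
finger_gap: 0.0352
```

```bash
python3 - <<'E'
from h import *
go([.5584,-.072,.0985],14.8)
E
```

```text
t 38.52 tcp [ 0.5584 -0.0726  0.117 ] xax [-0.     0.001 -1.   ] yax [ 0.967  0.254 -0.   ] yaw_y 14.71 gap 0.0352 F [ 0.1  0.3 -3.1] j7 0.46 j [-0.1   0.48  0.22  1.89 -0.15  0.79  0.46]
dp [18.5  0.2 -0.6]
turn [-0.09 -0.03  0.01]
turn [1.7991e+02 1.0000e-02 5.0000e-02]
```

Request:
move_arm(
  moves=[
    {"dp": [7,0,-0.6],"turn": [0,0,0],"fingers": 0.5},
    {"dp": [7,0,0],"turn": [0,0,0],"fingers": 0.5},
    {"dp": [0,0,0],"turn": [0,0,0],"fingers": 0.5},
  ],
)

```text
time: 38.9
tool_pos: [0.5586, -0.0721, 0.1024]
eef_rot: [0.432, 0.56, -0.432, 0.56]
wrist_force: [-0.8, 0.6, -3.0]
finger_gap: 0.0356
```

```bash
python3 - <<'E'
from h import *
go([.5584,-.072,.0985],14.8)
c=cam('side'); u,v=proj(c,[.5584,-.072,.08]).astype(int)
cv2.imwrite('pics/side29.png',cv2.resize(c['pixels'][v-60:v+60,u-80:u+80],None,fx=5,fy=5,interpolation=cv2.INTER_CUBIC))
E
```

```text
t 38.9 tcp [ 0.5586 -0.0721  0.1024] xax [ 0.     0.001 -1.   ] yax [0.967 0.254 0.001] yaw_y 14.7 gap 0.0356 F [-0.8  0.6 -3. ] j7 0.47 j [-0.09  0.5   0.22  1.9  -0.15  0.76  0.47]
dp [ 3.9 -0.1 -0.1]
turn [-0.1  -0.02 -0.03]
turn [ 1.799e+02 -5.000e-02  4.000e-02]
```

View pics/side29.png

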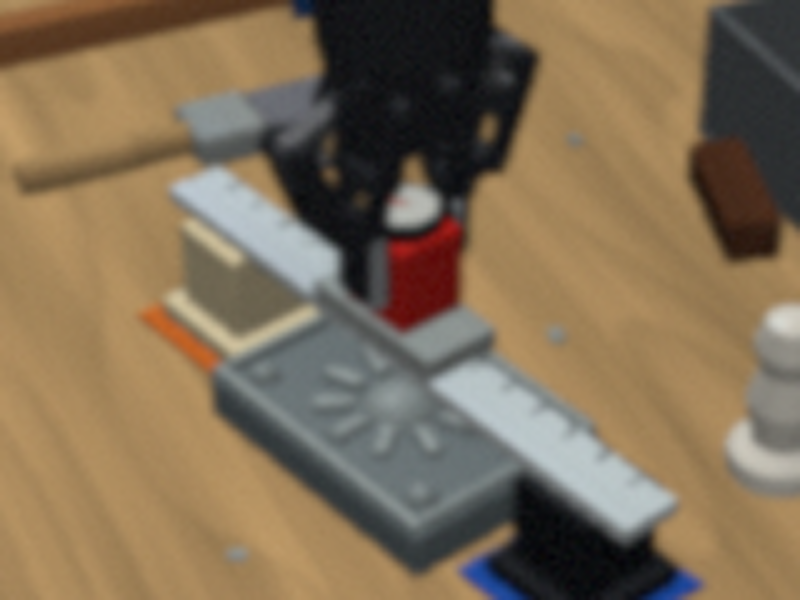

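Request:
move_arm(
  moves=[
    {"dp": [2,0,0],"turn": [-0.1,0,0],"fingers": 0.5},
    {"dp": [1,0,0],"turn": [0,0,0],"fingers": 0.5},
    {"dp": [0,0,0],"turn": [0,0,0],"fingers": 0.5},
  ],
)

```text
time: 39.33
tool_pos: [0.5595, -0.0722, 0.1002]
eef_rot: [0.432, 0.56, -0.431, 0.561]
wrist_force: [-0.0, 0.6, -2.4]
finger_gap: 0.0349
```

```bash
python3 - <<'E'
from h import *
go([.5584,-.072,.0985],14.8)
E
```

```text
t 39.33 tcp [ 0.5595 -0.0722  0.1002] xax [ 0.002  0.    -1.   ] yax [0.967 0.256 0.002] yaw_y 14.81 gap 0.0349 F [-0.   0.6 -2.4] j7 0.47 j [-0.09  0.5   0.22  1.9  -0.15  0.75  0.47]
dp [ 1.7 -1.  -0.4]
turn [ 0.01  0.01 -0.14]
turn [-1.7999e+02  2.2000e-01  2.0000e-02]
```

Request:
move_arm(
  moves=[
    {"dp": [1,-1,-0.3],"turn": [0,0,-0.1],"fingers": 0.5},
    {"dp": [0.7,0,0],"turn": [0,0,0],"fingers": 0.5},
    {"dp": [0,0,0],"turn": [0,0,0],"fingers": 0.5},
  ],
)

```text
time: 39.7
tool_pos: [0.5585, -0.0721, 0.0986]
eef_rot: [0.432, 0.56, -0.431, 0.561]
wrist_force: [0.3, 0.6, -1.9]
finger_gap: 0.0356
```

```bash
python3 - <<'E'
from h import *
go([.5584,-.072,.0985],14.8)
E
```

```text
t 39.7 tcp [ 0.5585 -0.0721  0.0986] xax [ 0.001 -0.    -1.   ] yax [0.967 0.256 0.001] yaw_y 14.81 gap 0.0356 F [ 0.3  0.6 -1.9] j7 0.47 j [-0.09  0.5   0.22  1.9  -0.15  0.75  0.47]
dp [ 0.1 -0.  -0.1]
turn [ 0.01  0.02 -0.05]
turn [-1.7999e+02  8.0000e-02  2.0000e-02]
```

Request:
move_arm(
  moves=[
    {"dp": [0.8,0,0],"turn": [0,0,0],"fingers": 0.5},
    {"dp": [0.4,0,0],"turn": [0,0,0],"fingers": 0.5},
  ],
)

```text
time: 39.95
tool_pos: [0.5586, -0.0722, 0.0984]
eef_rot: [0.432, 0.56, -0.431, 0.56]
wrist_force: [-1.9, 0.7, 2.3]
finger_gap: 0.0354
```

```bash
python3 - <<'E'
from h import *
go([.5584,-.072,.0985],14.8)
E
```

```text
t 39.95 tcp [ 0.5586 -0.0722  0.0984] xax [ 0.001  0.    -1.   ] yax [0.967 0.255 0.001] yaw_y 14.8 gap 0.0354 F [-1.9  0.7  2.3] j7 0.47 j [-0.09  0.51  0.22  1.9  -0.15  0.75  0.47]
dp [-0.1 -0.1 -0.2]
turn [-0.    0.   -0.07]
turn [ 1.8e+02 -1.1e-01 -0.0e+00]
```

Contact. Releasing and retreating straight up.

Request:
move_arm(
  moves=[
    {"dp": [0,0,0],"turn": [0,0,0],"fingers": 0},
    {"dp": [0,0,0],"turn": [0,0,0],"fingers": -0.4},
    {"dp": [0,0,0],"turn": [0,0,0],"fingers": -0.4},
    {"dp": [0,0,0],"turn": [0,0,0],"fingers": -0.4},
    {"dp": [-15,0,0],"turn": [0,0,0],"fingers": -0.4},
    {"dp": [-35,0,0],"turn": [0,0,0],"fingers": -0.4},
    {"dp": [-40,0,0],"turn": [0,0,0],"fingers": -0.4},
    {"dp": [-40,0,0],"turn": [0,0,0],"fingers": -0.4},
    {"dp": [-20,0,0],"turn": [0,0,0],"fingers": -0.4},
    {"dp": [0,0,0],"turn": [0,0,0],"fingers": -0.4},
  ],
)

```text
time: 41.2
tool_pos: [0.5598, -0.0728, 0.2585]
eef_rot: [0.433, 0.558, -0.43, 0.562]
wrist_force: [0.6, 0.0, -0.6]
finger_gap: 0.0597
```

```bash
python3 - <<'E'
from h import *
W=cam('wrist','wrist30')
for n in ('scene','side'):
    c=cam(n); u,v=proj(c,[.5584,-.072,.08]).astype(int)
    cv2.imwrite('pics/%s30.png'%n,cv2.resize(c['pixels'][v-60:v+60,u-80:u+80],None,fx=5,fy=5,interpolation=cv2.INTER_CUBIC))
go()
print(proj(W,[.5584,-.072,.131]))
E
```

```text
t 41.35 tcp [ 0.5579 -0.0725  0.2552] xax [ 0.001 -0.    -1.   ] yax [0.967 0.255 0.001] yaw_y 14.76 gap 0.0596 F [ 0.1 -0.5  0.7] j7 0.42 j [-0.13  0.3   0.26  1.78 -0.09  1.07  0.42]
[318.11585432 236.30259164]
```

View pics/wrist30.png

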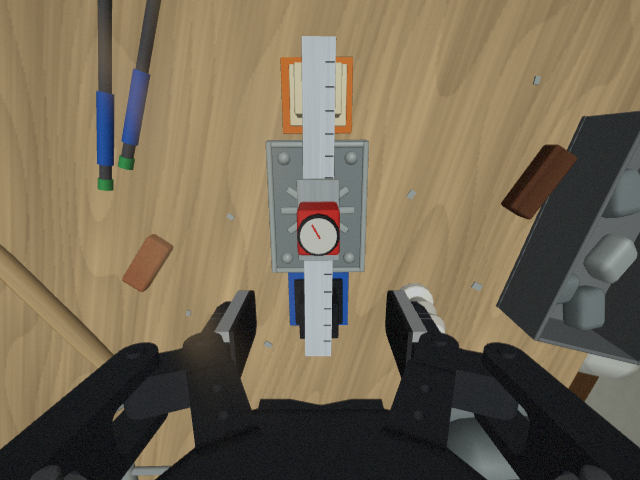

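View pics/side30.png

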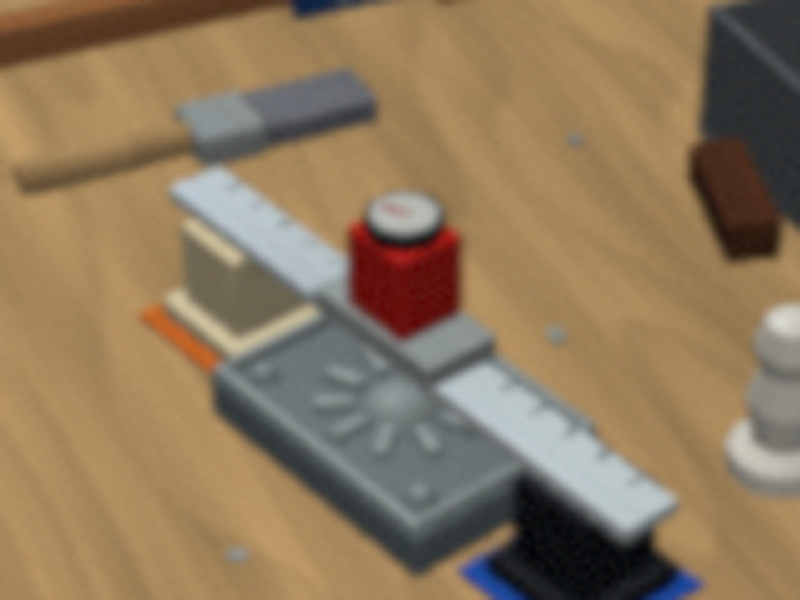

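View pics/scene30.png

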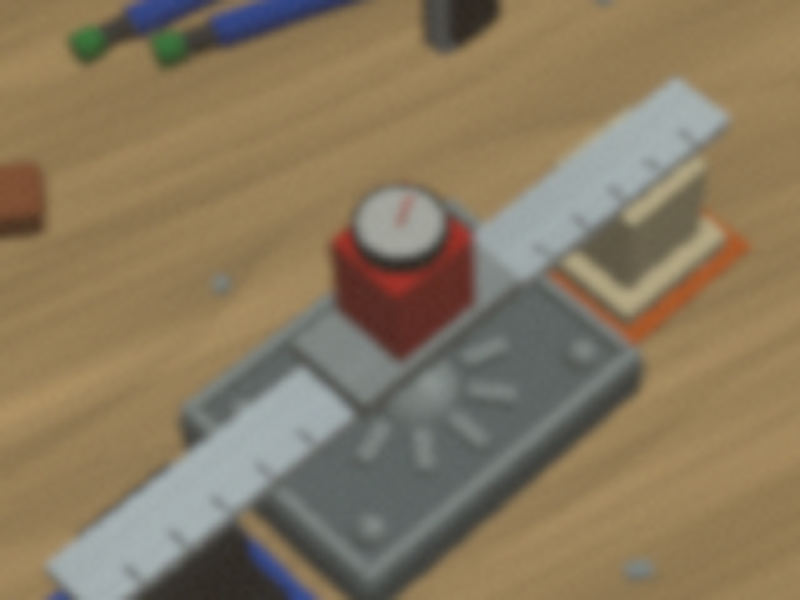

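All three views show the finished stack. The dial is at (318.5,236) in the wrist view, against (318.1,236.3) expected. The bar runs parallel to the panel, and the maquette stands where it was. Handing in.

```bash
python3 - <<'E'
from h import *
print(manip.finish_job())
E
```

```text
the job is handed in; nothing more can be done
None
```

The depth check is set up and handed in at about 41 s of the 112 s allowed; no verdict is reported.

- **Bearers:** the slate bearer is on the blue pad and the limestone bearer on the orange pad, both square to the panel. The slate margins look even. The limestone margins differed by about 3 pixels, so it may sit roughly 1 mm off centre.
- **Straightedge:** I tipped it 0.08 rad over the lip, drew it out about 126 mm, and laid it slot up across both bearers. In the wrist view the slot was within about 1 pixel of the panel's centre, and the bar looked parallel to the long side.
- **Gauge:** the red gauge stands upright on the middle of the bar with its foot lengthwise. The dial was within about half a pixel of where it should be. I left the purple and yellow look-alikes alone.
- **Last checks:** before hand-in, all three camera views showed the stack in place with the gripper clear above it, and the figurine where it was. The readings I saw stayed below about 5 N; I did not log force continuously.
- **Disagreement:** the scene and side cameras differed by 3–4 mm on the starting positions. I averaged them and refined with the wrist camera, which agreed with the average to about 2 mm.

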